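Spare-lamp case out of the middle of the stack

ROBOT

A 6-joint arm with a two-finger parallel gripper is mounted at the origin on a cart in front of the work surface, level with it; the furniture and walls round the work are solid. World frame = base frame: x ahead of the robot, y to its left, z up, the work surface at z = 0. Lengths are in mm, angles in rad, forces in N, time in s.
With the tool pointing down it reaches from about 350 to 875 mm from the base axis. Payload 4.2 kg.
Tool frame: the origin (TCP) lies midway between the tips of the shut fingers; the grasp point (between the pads) lies 19 mm behind it; z points along the fingers, y is the line along which they close (so a half turn about z gives the same grasp; the last joint's range is limited). The gripper opens to 85 mm and grips with 20 to 120 N. Pads are 22 mm wide; open, the fingers measure 114 mm over their backs; the gripper's body (76 mm by 85 mm) begins 54 mm behind the grasp point. The pads swing forward as they close: fully open they stand 13 mm farther back than shut.
Start: joints at [-1.054, 0.385, 0.008, 0, -1.194, -0.259], TCP at [159.363, -604.32, 210.712] pointing down, gripper open.
Joint ranges: [-3.14, 3.14], [-1.21, 2.06], [-1.07, 1.41], [-3.16, 2.05], [-2.99, -0.16], [-3.1, 3.1]. Speed limits (rad/s): [2.79, 2.79, 3.14, 3.14, 3.14, 3.14].

INTERFACE

Orientations are given as a unit quaternion [x, y, z, w].
In Python, from bench import sensors, get_image, camera_params, job_done gives the robot as it stands.
- The arm moves only by the tool servo_tool, never from a script. Its argument "motion" is a list of rows, each an object with "travel": the shift along the tool's x, y, z as a fraction of full scale, a list of three; "rot": the turn, a rotation vector about the tool's x, y, z as a fraction of full scale, a list of three; "hand": the opening, from 0 (shut) to 1 (fully open). In form: [{"travel": [x, y, z], "rot": [wx, wy, wz], "hand": hand}, ...]. A call has 1 to 10 rows; each row shifts and turns the commanded pose from where the row before left it, along the tool's axes as they then stand; what a row does not reach is not made up. Full scale, the value 1, is 25 cm for a shift and 360 degrees for a turn. A row lasts 1/12 s, in which the tool goes at most 41.7 mm and 7.16 degrees, less where a joint would pass 70% of its speed; a pose out of reach is approached as far as the arm can. A call with a number of a shift or a turn outside -1 to 1 is refused whole. A call with a gripper value outside its range is refused whole. The fingers move at their own pace and stop on an object; the grip force is fixed at half the most. Time passes only in rows, so rows that do not move let the fingers close. It gives the time, the measured TCP pose, the force, the opening and the grip force at its end, in the units of the state.
- sensors.read_state(): the state, without advancing time (a new reading comes with each control period).
- get_image(name): name is "side" or "top" or "wrist"; returns (picture, depth): 480x640x3 uint8, red, green, blue; 480x640 float32, mm along the optical axis (not along the pixel's ray), 0 where there is no reading.
- camera_params(name): a dict with "camera_matrix" (3x3 intrinsics, pixels), "R" (3x3) and "t" (3): a world point X has camera coordinates R X + t; the wrist camera has in their place "mount" (4x4, takes a point from camera to tool coordinates, whose origin is the TCP and whose axes are the flange's). Camera axes: x right, y down, z forward; pixel columns grow to the right and rows downward; lengths in mm; the calibration is good to about 2 mm. A picture is of the moment at which its call begins: read the wrist's pose just before it. camera_params takes no time and is no camera call.
- job_done(): hands the job in; it is judged then, once.
The state is a dict: "clock": time; "joints": joint angles; "joint_vel": joint speeds; "joint_efforts": joint torques, N m; "position": TCP position; "ee_rot": TCP orientation; "contact_force": force on the tool from outside, world axes, zero at the start; "wrist_torque": the same for the moment, N m; "gripper_width": finger opening in mm; "grasp_force": force on a finger pad.
Only numpy, scipy, OpenCV 4.12 (cv2) and the standard library are available. Lean on these libraries where they do the work, as an engineer would, in place of code of your own. Each camera call takes 0.05 s, during which the arm holds its last target. There are 200 camera calls.

TASK

I need the spare lamps: lift the grey case off the stack and set it aside on the table, take out the green case from under it and put it, still shut, squarely in the middle of the rubber mat with its tab towards you. Put the grey case back on the black one, properly nested and the same way round, and swing the green case's lid right over so that it stays open on its own. Keep the cases upright, set them down gently, and leave the black case and the other things on the bench where they are.

Things in the scene. Friction and masses are not known exactly. Their poses are not given: they have to be found in the camera images.
- case_top_c (a point): Grey storage case, top of the stack; centre, 25 mm above its underside. x runs along its 130 mm length from tab end to hinge end, y across its 62 mm width, z up. All three cases are alike: 130 x 62 x 50 mm, 0.15 to 0.4 kg, smooth straight sides 6 to 42 mm above the underside: grip across the 62 mm width at half height (the lid above is 2 mm narrower each side). Its lid does not open.
- case_top_tab (a point): Middle of the grey case's pull, 83.5 mm from the case's centre in -x, 48 mm above its underside. Each case has such a pull, a neck with a small crossbar, standing out 24 mm beyond the end wall at the tab end; the three stand one above the other in the stack.
- case_mid_c (a point): Green storage case with a clear lid and small lamps inside, middle of the stack; same size and axes as the grey one, origin at its centre 25 mm above its underside. Its lid is hinged at the end opposite the tab.
- case_mid_tab (a point): Middle of the pull tab on the green lid, moving with the lid: a round crossbar 27 mm long along the case's y, 11 mm thick, with domed ends, on a narrower neck. Lid shut: 83.5 mm from the case's centre in -x, 48 mm above the underside, 18 mm in front of the end wall. Fingers closed from above on its ends let it turn between them. 146.5 mm from the hinge line along the lid, 6 mm above it.
- lid_mid_hinge (a point): Hinge line of the green case's lid, 63 mm from the case's centre in +x and 42 mm above the underside; the axis runs along the case's y.
- lid_mid (a joint): Lid of the green case, rad: 0 shut, grows as the tab end swings up and over towards the hinge end, stop at 1.95 (leaning back). No latch, hardly any friction: let go before about 1.5 it falls shut, beyond about 1.65 it falls back to the stop and stays.
- case_low_c (a point): Black storage case, bottom of the stack, loose on the table; same size and axes, origin at its centre 25 mm above its underside. Its lid does not open. How cases nest: the lid's top has a raised rim 4 mm high; the 6 mm plinth under a case, stepped as a lead-in, drops inside the rim below with 2 mm of play all round. Nested, a case stands 46 mm above the next.
- case_low_tab (a point): Middle of the black case's pull tab, 83.5 mm from its centre in -x.
- mat_c (a point): Black rubber mat, fixed, 180 x 110 x 3 mm; origin at the middle of its top, x along its length and roughly away from the robot, y across. It lies on the left or near the middle of the bench, the stack on the other side; the table half-way between mat and stack is clear, with room for one case put down lengthwise away from the robot.
- lamp_carton_c (a point): Small green carton, 55 x 55 x 22 mm, to the right of the work; a bystander. Point 10 mm above the table at its middle.
- screwdriver_red_c (a point): Red screwdriver, 206 mm long, lying at the far side of the work; a bystander. Point at its middle.
- marker_c (a point): Green and white marker pen, 135 mm long, lying further right; a bystander. Point at its middle.

How it is judged (in metres and radians):
On the way, in this order (a step that is already met when the one before it is completed fails the run):
1. the grey case has been lifted off and stands released on the table, the green one still on the black one (height (world z) of case_top_c below 0.032 m and angle between case_top_c's own z axis and vertical below 0.06 rad and contact force between the fingers and case_top below 0.2 N and horizontal distance between case_mid_c and case_low_c below 0.02 m), for 0.2 s.
2. the green case stands shut and released on the mat, the grey one still set aside (horizontal distance between case_mid_c and mat_c below 0.025 m and z of case_mid_c in the frame of mat_c below 0.029 m and value of joint lid_mid below 0.2 rad and contact force between the fingers and case_mid below 0.2 N and height (world z) of case_top_c below 0.035 m), for 0.2 s.
At the end, for the whole second after the job is handed in: Green case flat on the mat: centre within 25 mm of the mat's, square within 0.3 rad, tab end nearer the robot, lid leaning back past 1.75 rad. Grey case nested on the black one, same way round: centres within 6 mm, tabs within 12 mm, 44 to 48 mm apart in height, level. All at rest (horizontal distance between case_mid_c and mat_c below 0.025 m and z of case_mid_c in the frame of mat_c below 0.029 m and angle between each of case_mid_c, case_top_c's own z axis and vertical below 0.05 rad and angle between the x axis of case_mid_c and the x axis of mat_c, either way round below 0.3 rad and x of lid_mid_hinge in the frame of mat_c above 0.02 m and value of joint lid_mid above 1.75 rad and linear speed of each of case_mid, case_top below 0.01 m/s and horizontal distance between case_top_c and case_low_c below 0.006 m and horizontal distance between case_top_tab and case_low_tab below 0.012 m and z of case_top_c in the frame of case_low_c between 0.044 and 0.048 m); the robot touches nothing.
It fails at once if the black case is shifted by more than 30 mm (distance of case_low_c from where it was at the start of the episode above 0.03 m).
It fails at once if the grey or the green case is tilted by more than 0.6 rad (angle between any of case_top_c, case_mid_c's own z axis and vertical above 0.6 rad).
It fails at once if the carton, the screwdriver or the marker is moved by more than 30 mm (distance of any of lamp_carton_c, screwdriver_red_c, marker_c from where it was at the start of the episode above 0.03 m).
It fails at once if the grey or the green case is dropped: it falls freely by more than about 25 mm ((linear speed of case_top above 0.7 m/s and contact force between the fingers and case_top below 0.2 N) or (linear speed of case_mid above 0.7 m/s and contact force between the fingers and case_mid below 0.2 N)).
It also fails if it takes over 72 s, if anything falls off the work surface, if the arm or the gripper's body presses on something with over 40 N, if the wrist force passes 120 N, or if a joint passes its speed limit or range.

## Working session

There is one attempt and no reset: what is moved stays moved. The work goes in short steps, Python scripts to look and compute and a tool call to move; the robot and the scene stay as the last step left them, time stands still between calls to the robot, and variables do not carry over. Pictures are saved under pics/ and viewed, at most 10 in all, crops included, and the job is handed in when it is done.

Besides the shell and the picture viewer there is one more tool, called after ">>>" as a command line: name --argument value ..., lists and objects as JSON in quotes. servo_tool: Moves the arm, as the interface text tells. Its arguments: {"type":"object","properties":{"motion":{"type":"array"}},"required":["motion"]}

```bash
mkdir -p pics; ls; python3 - <<'E'
from bench import sensors, get_image, camera_params
import cv2,numpy as np
s=sensors.read_state();print({k:np.round(v,3).tolist() for k,v in s.items()})
ims=[]
for n in("top","side"):
    p,d=get_image(n);np.savez(f"pics/{n}0.npz",p=p,d=d)
    cv2.imwrite(f"pics/{n}0.png",p[:,:,::-1]);c=camera_params(n)
    print(n,{k:np.round(v,3).tolist() for k,v in c.items()})
print(camera_params("wrist"))
E
```

```text
pics
{'clock': 0.0, 'joints': [-1.054, 0.386, 0.007, -0.001, -1.194, -0.259], 'joint_vel': [-0.0, -0.0, 0.001, 0.0, 0.0, -0.0], 'joint_efforts': [-0.0, -39.229, 18.84, 4.186, -0.005, -0.0], 'position': [159.192, -603.732, 209.61], 'ee_rot': [-0.128, 0.992, 0.001, -0.0], 'contact_force': [-1.347, 0.151, 0.57], 'wrist_torque': [0.002, 0.001, -0.006], 'grasp_force': 0.0, 'gripper_width': 85.077}
top {'camera_matrix': [[594.056, 0.0, 322.74], [0.0, 594.056, 235.246], [0.0, 0.0, 1.0]], 'R': [[-0.064, -0.998, -0.007], [-0.975, 0.064, -0.214], [0.214, -0.007, -0.977]], 't': [41.812, 577.805, 1385.719]}
side {'camera_matrix': [[455.946, 0.0, 330.158], [0.0, 455.946, 242.29], [0.0, 0.0, 1.0]], 'R': [[-0.999, 0.037, 0.008], [0.011, 0.491, -0.871], [-0.036, -0.871, -0.491]], 't': [588.865, 69.484, 1086.602]}
{'camera_matrix': array([[369.11556991,   0.        , 319.85923622],
       [  0.        , 369.11556991, 240.47034305],
       [  0.        ,   0.        ,   1.        ]]), 'mount': array([[ 2.96564569e-04, -9.53028798e-01, -3.02879552e-01,
         7.73196434e+01],
       [ 9.99999817e-01,  4.42089071e-04, -4.11909948e-04,
         3.13961964e-01],
       [ 5.26461783e-04, -3.02879374e-01,  9.53028755e-01,
        -1.64210119e+02],
       [ 0.00000000e+00,  0.00000000e+00,  0.00000000e+00,
         1.00000000e+00]])}
```

View pics/top0.png

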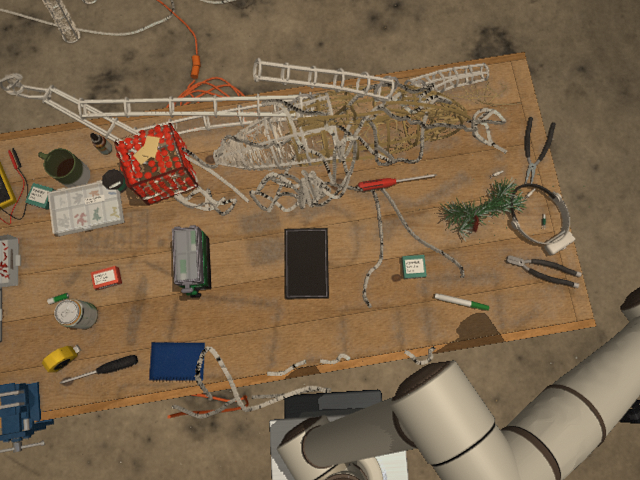

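View pics/side0.png

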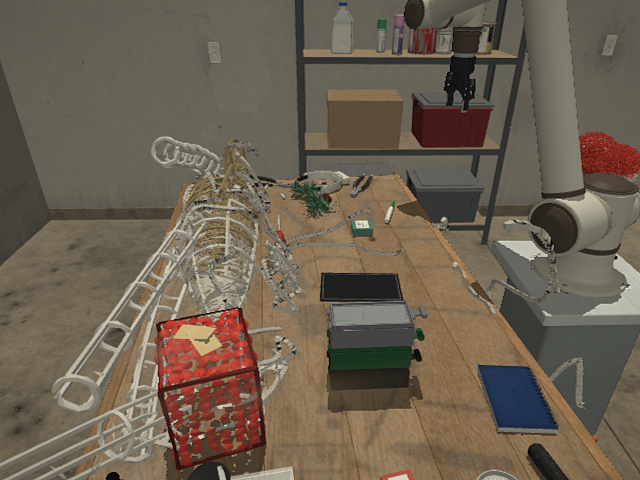

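The top view shows the stack at about (190,258) with the tabs at its lower end (190,295), the mat at (306,263), the carton at (413,266) and the screwdriver at (395,183). The side view confirms the order grey, green, black, with the tabs towards the robot.

```bash
cat > h.py <<'E'
import numpy as np,cv2
from scipy.spatial.transform import Rotation as Ro
from bench import sensors,get_image,camera_params
def pose():
    s=sensors.read_state();return np.array(s["position"]),Ro.from_quat(s["ee_rot"]).as_matrix()
def cam(n):
    c=camera_params(n);K=c["camera_matrix"]
    if n=="wrist":
        p,R=pose();M=c["mount"];Rw=R@M[:3,:3];o=R@M[:3,3]+p;return K,Rw,o
    return K,c["R"].T,-c["R"].T@c["t"]
def cloud(n,d,C=None):
    K,Rw,o=C or cam(n);v,u=np.mgrid[:480,:640]
    P=np.stack([(u-K[0,2])/K[0,0]*d,(v-K[1,2])/K[1,1]*d,d],-1)
    W=P@Rw.T+o;W[d<=0]=np.nan;return W
def plane(n,uv,z,C=None):
    K,Rw,o=C or cam(n);uv=np.atleast_2d(uv)
    r=np.c_[(uv-K[:2,2])/[K[0,0],K[1,1]],np.ones(len(uv))]@Rw.T
    return o+r*((z-o[2])/r[:,2])[:,None]
def rect(xy):
    r=cv2.minAreaRect(np.asarray(xy,np.float32));b=cv2.boxPoints(r)
    e=[b[1]-b[0],b[2]-b[1]];l=max(e,key=np.linalg.norm);l=l*np.sign(l[0])
    return np.round(r[0],1),np.round(sorted(r[1]),1),round(float(np.arctan2(l[1],l[0])),4)
E
python3 - <<'E'
from h import *
f=np.load("pics/top0.npz");W=cloud("top",f["d"]);p=f["p"].astype(int)
v,u=np.mgrid[:480,:640]
b=(u>165)&(u<220)&(v>215)&(v<305)
for lo,hi in((132,150),):
    m=b&(W[...,2]>lo)&(W[...,2]<hi);X=W[m];print("top",m.sum(),np.median(X,0),np.percentile(X[:,2],[5,50,95]))
    # main body: erode to drop tab
    mm=cv2.morphologyEx(m.astype(np.uint8),cv2.MORPH_OPEN,np.ones((17,17)))>0
    print(rect(W[mm][:,:2])); t=m&~cv2.dilate(mm.astype(np.uint8),np.ones((3,3))).astype(bool);print("tab",W[t].mean(0),t.sum())
b=(u>275)&(u<340)&(v>220)&(v<305)&(p.sum(-1)<150)
print("mat",rect(plane("top",np.c_[u[b],v[b]],3)[:,:2]),np.median(W[b],0))
b=(u>395)&(u<430)&(v>250)&(v<285)&(W[...,2]>15);print("carton",W[b].mean(0))
b=(u>350)&(u<440)&(v>170)&(v<195)&(p[...,0]>130)&(p[...,1]<70);print("sd handle",W[b].mean(0))
# obstacles between heights
b=(W[...,2]>160)&(W[...,0]>300)&(W[...,0]<800)&(abs(W[...,1])<500);print("tall",b.sum(),np.nanmin(W[b],0),np.nanmax(W[b],0))
# side view: grey top
f=np.load("pics/side0.npz");W=cloud("side",f["d"]);b=(u>320)&(u<440)&(v>295)&(v<350)&(abs(W[...,2]-138)<5)
mm=cv2.morphologyEx(b.astype(np.uint8),cv2.MORPH_OPEN,np.ones((13,13)))>0
print("side top",rect(W[mm][:,:2]),np.median(W[mm],0))
E
```

```text
top 1562 [534.45380487 321.09220336 138.27695127] [133.5506303  138.27695127 144.72708256]
(array([0., 0.]), array([0., 0.]), 0.0)
tab [534.22985963 321.483022   138.53803918] 1562
mat (array([524.9,  49.6]), array([107.3, 178.4]), -0.0506) [nan nan nan]
carton [ 494.9087082  -215.49292686   22.30601947]
sd handle [ 714.92954074 -145.80837102   22.75099974]
tall 2583 [ 300.01934451 -498.48817055  160.00205781] [799.99534199 476.40509648 570.13828347]
side top (array([538.9, 321.7]), array([ 61.5, 124.6]), 0.0211) [542.38423079 320.41782122 136.30706024]
```

>>> servo_tool --motion '[{"travel": [0,0,-0.06],"rot": [0,0,0.0187],"hand": 1},{"travel": [0,0,-0.04],"rot": [0,0,0.0187],"hand": 1},{"travel": [-0.13,0.1,0],"rot": [0,0,0],"hand": 1},{"travel": [-0.13,0.1,0],"rot": [0,0,0],"hand": 1},{"travel": [-0.13,0.1,0],"rot": [0,0,0],"hand": 1},{"travel": [-0.13,0.1,0],"rot": [0,0,0],"hand": 1},{"travel": [-0.13,0.1,0],"rot": [0,0,0],"hand": 1},{"travel": [-0.13,0.1,0],"rot": [0,0,0],"hand": 1},{"travel": [-0.13,0.1,0],"rot": [0,0,0],"hand": 1},{"travel": [-0.13,0.1,0],"rot": [0,0,0],"hand": 1}]'

```text
clock: 0.93
position: [415.8, -396.7, 235.4]
ee_rot: [-0.011, 1.0, 0.0, -0.0]
contact_force: [0.6, -1.3, 0.2]
gripper_width: 85.4
grasp_force: 0.0
```

>>> servo_tool --motion '[{"travel": [-0.035,0.15,0],"rot": [0,0,0],"hand": 1},{"travel": [-0.035,0.15,0],"rot": [0,0,0],"hand": 1},{"travel": [-0.035,0.15,0],"rot": [0,0,0],"hand": 1},{"travel": [-0.035,0.15,0],"rot": [0,0,0],"hand": 1},{"travel": [-0.035,0.15,0],"rot": [0,0,0],"hand": 1},{"travel": [-0.035,0.15,0],"rot": [0,0,0],"hand": 1},{"travel": [-0.035,0.15,0],"rot": [0,0,0],"hand": 1},{"travel": [-0.035,0.15,0],"rot": [0,0,0],"hand": 1},{"travel": [-0.035,0.15,0],"rot": [0,0,0],"hand": 1},{"travel": [-0.035,0.15,0],"rot": [0,0,0],"hand": 1}]'

```text
clock: 1.77
position: [493.3, -19.6, 235.6]
ee_rot: [-0.011, 1.0, 0.0, -0.0]
contact_force: [1.2, -1.2, 0.3]
gripper_width: 85.2
grasp_force: 0.0
```

>>> servo_tool --motion '[{"travel": [-0.015,0.15,0],"rot": [0,0,0],"hand": 1},{"travel": [-0.015,0.15,0],"rot": [0,0,0],"hand": 1},{"travel": [-0.015,0.15,0],"rot": [0,0,0],"hand": 1},{"travel": [-0.015,0.15,0],"rot": [0,0,0],"hand": 1},{"travel": [-0.015,0.15,0],"rot": [0,0,0],"hand": 1},{"travel": [-0.015,0.15,0],"rot": [0,0,0],"hand": 1},{"travel": [-0.015,0.15,0],"rot": [0,0,0],"hand": 1},{"travel": [-0.015,0.15,0],"rot": [0,0,0],"hand": 1},{"travel": [-0.015,0.14,0],"rot": [0,0,0],"hand": 1},{"travel": [0,0,0],"rot": [0,0,0],"hand": 1}]'

```text
clock: 2.6
position: [519.8, 319.5, 233.9]
ee_rot: [-0.014, 1.0, 0.0, -0.0]
contact_force: [0.5, -0.3, 0.8]
gripper_width: 85.4
grasp_force: 0.0
```

```bash
python3 - <<'E'
from h import *
C=cam("wrist");print(pose()[0])
p,d=get_image("wrist");np.savez("pics/w1.npz",p=p,d=d);cv2.imwrite("pics/w1.png",p[:,:,::-1])
W=cloud("wrist",d,C);p=p.astype(int)
m=(abs(W[...,2]-139)<9)&(abs(W[...,1]-321)<60)&(abs(W[...,0]-530)<120)
X=W[m];print(m.sum(),np.percentile(X,[2,50,98],axis=0))
mm=cv2.morphologyEx(m.astype(np.uint8),cv2.MORPH_OPEN,np.ones((45,45)))>0
print("body",rect(W[mm][:,:2]))
E
```

```text
[519.75777398 319.46525    233.93074626]
14470 [[454.59404854 291.6755929  133.96939084]
 [526.65389886 320.29596002 138.18720529]
 [599.20658925 349.5606189  145.36937664]]
body (array([0., 0.]), array([0., 0.]), 0.0)
```

View pics/w1.png

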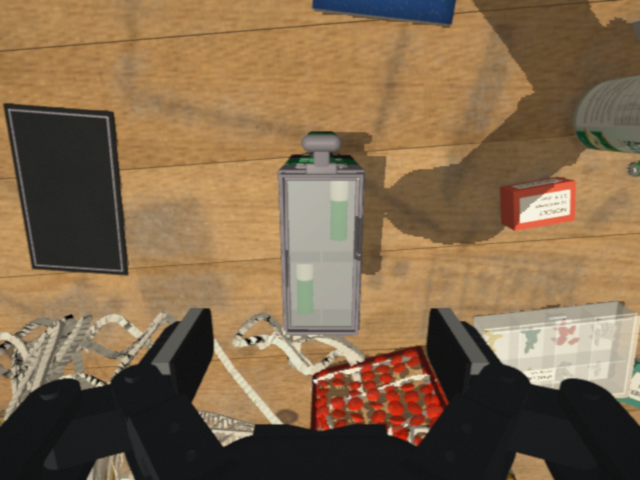

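The wrist view shows the grey lid's rim with corners near (280,171), (364,171), (284,332) and (359,332). The tab is at (321,140) and the mat's corners are near (5,104), (113,113), (128,273) and (32,268).

```bash
python3 - <<'E'
from h import *
f=np.load("pics/w1.npz");C=cam("wrist");p=f["p"].astype(int)
c=plane("wrist",[(280,172),(364,171),(359,332),(284,332)],142,C)[:,:2]
print(c.round(1),c.mean(0),np.linalg.norm(np.roll(c,-1,0)-c,axis=1)); a=(c[2]+c[3]-c[0]-c[1])/2;print("yaw",np.arctan2(a[1],a[0]))
print("tab",plane("wrist",[(321,140)],145,C))
v,u=np.mgrid[:480,:640];b=(p.sum(-1)<180)&(u<135)&(v>95)&(v<285)&(cv2.medianBlur((p.sum(-1)<180).astype(np.uint8),5)>0)
n,l,s,_=cv2.connectedComponentsWithStats(b.astype(np.uint8));k=1+s[1:,4].argmax();b=l==k
print("mat",s[k],rect(plane("wrist",np.c_[u[b],v[b]],3,C)[:,:2]))
E
```

```text
[[474.5 288.4]
 [472.3 346.1]
 [598.2 350.1]
 [599.8 290.8]] [536.18225692 318.84560989] [ 57.77746772 125.93135703  59.27551893 125.30577763]
yaw 0.02521754488032468
tab [[452.37657409 316.01094384 145.        ]]
mat [   12   112   108   157 13309] (array([523. ,  44.9]), array([ 94.9, 165.2]), -0.0459)
```

>>> servo_tool --motion '[{"travel": [-0.033,0,0],"rot": [0,0,0],"hand": 1},{"travel": [-0.033,0,0.1],"rot": [0,0,0],"hand": 1},{"travel": [0,0,0.12],"rot": [0,0,0],"hand": 1},{"travel": [0,0,0.12],"rot": [0,0,0],"hand": 1},{"travel": [0,0,0.1],"rot": [0,0,0],"hand": 1},{"travel": [0,0,0.08],"rot": [0,0,0],"hand": 1},{"travel": [0,0,0],"rot": [0,0,0],"hand": 1},{"travel": [0,0,0],"rot": [0,0,0],"hand": 0.6},{"travel": [0,0,0],"rot": [0,0,0],"hand": 0},{"travel": [0,0,0],"rot": [0,0,0],"hand": 0}]'

```text
clock: 3.48
position: [538.6, 316.8, 109.9]
ee_rot: [-0.012, 1.0, 0.003, 0.003]
contact_force: [0.6, 5.5, -2.4]
gripper_width: 56.1
grasp_force: 67.0
```

>>> servo_tool --motion '[{"travel": [0,0,0],"rot": [0,0,0],"hand": 0},{"travel": [0,0,0],"rot": [0,0,0],"hand": 0},{"travel": [0,0,0],"rot": [0,0,0],"hand": 0},{"travel": [0,0,0],"rot": [0,0,0],"hand": 0}]'

```text
clock: 3.82
position: [538.6, 316.1, 109.5]
ee_rot: [-0.012, 1.0, 0.002, 0.003]
contact_force: [-0.2, 2.3, 6.8]
gripper_width: 56.3
grasp_force: 68.1
```

The grip came in too high: at this opening the pads stand behind the TCP, so they closed on the lid. I'll open, go lower and grip again.

>>> servo_tool --motion '[{"travel": [0,0,0],"rot": [0,0,0],"hand": 1},{"travel": [0,0,0],"rot": [0,0,0],"hand": 1},{"travel": [0,0,0],"rot": [0,0,0],"hand": 1},{"travel": [0,0,0.03],"rot": [0,0,0],"hand": 1},{"travel": [0,0,0.03],"rot": [0,0,0],"hand": 1},{"travel": [0,0,0],"rot": [0,0,0],"hand": 1},{"travel": [0,0,0],"rot": [0,0,0],"hand": 1}]'

```text
clock: 4.4
position: [535.7, 313.9, 89.3]
ee_rot: [-0.011, 1.0, -0.001, -0.001]
contact_force: [-0.9, -0.6, 0.2]
gripper_width: 85.4
grasp_force: 0.0
```

>>> servo_tool --motion '[{"travel": [0,0.012,-0.016],"rot": [0,0,0],"hand": 1},{"travel": [0,0,0],"rot": [0,0,0],"hand": 0.7},{"travel": [0,0,0],"rot": [0,0,0],"hand": 0},{"travel": [0,0,0],"rot": [0,0,0],"hand": 0},{"travel": [0,0,0],"rot": [0,0,0],"hand": 0},{"travel": [0,0,0],"rot": [0,0,0],"hand": 0}]'

```text
clock: 4.9
position: [536.7, 318.1, 95.9]
ee_rot: [-0.012, 1.0, 0.001, 0.001]
contact_force: [-2.3, 0.7, 6.1]
gripper_width: 60.7
grasp_force: 65.7
```

>>> servo_tool --motion '[{"travel": [0,0,-0.02],"rot": [0,0,0],"hand": 0},{"travel": [0,0,-0.05],"rot": [0,0,0],"hand": 0},{"travel": [0,0,-0.06],"rot": [0,0,0],"hand": 0},{"travel": [0,0,-0.05],"rot": [0,0,0],"hand": 0},{"travel": [0,-0.07,0],"rot": [0,0,0],"hand": 0},{"travel": [0,-0.11,0],"rot": [0,0,0],"hand": 0},{"travel": [0,-0.12,0],"rot": [0,0,0],"hand": 0},{"travel": [0,-0.11,0],"rot": [0,0,0],"hand": 0},{"travel": [0,-0.1,0],"rot": [0,0,0],"hand": 0},{"travel": [0,0,0],"rot": [0,0,0],"hand": 0}]'

```text
clock: 5.73
position: [536.9, 184.8, 138.2]
ee_rot: [-0.009, 1.0, -0.001, -0.003]
contact_force: [-0.7, 0.1, -2.4]
gripper_width: 60.5
grasp_force: 65.7
```

>>> servo_tool --motion '[{"travel": [0,0,0.06],"rot": [0,0,0],"hand": 0},{"travel": [0,0,0.1],"rot": [0,0,0],"hand": 0},{"travel": [0,0,0.1],"rot": [0,0,0],"hand": 0},{"travel": [0,0,0.1],"rot": [0,0,0],"hand": 0},{"travel": [0,0,0.06],"rot": [0,0,0],"hand": 0},{"travel": [0,0,0.03],"rot": [0,0,0],"hand": 0},{"travel": [0,0,0],"rot": [0,0,0],"hand": 0},{"travel": [0,0,0],"rot": [0,0,0],"hand": 0}]'

```text
clock: 6.4
position: [539.1, 189.9, 27.1]
ee_rot: [-0.011, 1.0, -0.0, -0.0]
contact_force: [0.2, 0.5, -2.3]
gripper_width: 60.4
grasp_force: 65.6
```

>>> servo_tool --motion '[{"travel": [0,0,0.025],"rot": [0,0,0],"hand": 0},{"travel": [0,0,0.025],"rot": [0,0,0],"hand": 0},{"travel": [0,0,0.015],"rot": [0,0,0],"hand": 0},{"travel": [0,0,0.008],"rot": [0,0,0],"hand": 0},{"travel": [0,0,0.008],"rot": [0,0,0],"hand": 0},{"travel": [0,0,0.006],"rot": [0,0,0],"hand": 0},{"travel": [0,0,0],"rot": [0,0,0],"hand": 0}]'

```text
clock: 6.98
position: [539.0, 190.0, 5.2]
ee_rot: [-0.011, 1.0, -0.0, -0.0]
contact_force: [-0.8, -0.7, -2.5]
gripper_width: 60.4
grasp_force: 65.8
```

>>> servo_tool --motion '[{"travel": [0,0,0.005],"rot": [0,0,0],"hand": 0},{"travel": [0,0,0.004],"rot": [0,0,0],"hand": 0},{"travel": [0,0,0],"rot": [0,0,0],"hand": 0},{"travel": [0,0,0],"rot": [0,0,0],"hand": 0}]'

```text
clock: 7.32
position: [539.4, 190.2, 4.0]
ee_rot: [-0.012, 1.0, 0.0, 0.0]
contact_force: [-2.3, 0.4, 3.3]
gripper_width: 59.9
grasp_force: 66.4
```

>>> servo_tool --motion '[{"travel": [0,0,0],"rot": [0,0,0],"hand": 1},{"travel": [0,0,0],"rot": [0,0,0],"hand": 1},{"travel": [0,0,0],"rot": [0,0,0],"hand": 1},{"travel": [0,0,0],"rot": [0,0,0],"hand": 1},{"travel": [0,0,-0.1],"rot": [0,0,0],"hand": 1},{"travel": [0,0,-0.15],"rot": [0,0,0],"hand": 1},{"travel": [0,0,-0.15],"rot": [0,0,0],"hand": 1},{"travel": [0,0,-0.15],"rot": [0,0,0],"hand": 1},{"travel": [0,0.05,-0.1],"rot": [0,0,0],"hand": 1},{"travel": [0,0.1,-0.05],"rot": [0,0,0],"hand": 1}]'

```text
clock: 8.15
position: [540.0, 227.1, 183.3]
ee_rot: [-0.01, 1.0, 0.002, 0.003]
contact_force: [0.5, 0.7, -0.1]
gripper_width: 85.2
grasp_force: 0.0
```

>>> servo_tool --motion '[{"travel": [0,0.13,0],"rot": [0,0,0],"hand": 1},{"travel": [0,0.12,0],"rot": [0,0,0],"hand": 1},{"travel": [0,0.1,0],"rot": [0,0,0],"hand": 1},{"travel": [0,0,0],"rot": [0,0,0],"hand": 1},{"travel": [0,0,0],"rot": [0,0,0],"hand": 1}]'

```text
clock: 8.57
position: [535.8, 316.1, 177.6]
ee_rot: [-0.012, 1.0, -0.0, -0.0]
contact_force: [0.8, -0.6, -0.2]
gripper_width: 85.3
grasp_force: 0.0
```

```bash
python3 - <<'E'
from h import *
C=cam("wrist");print(pose()[0])
p,d=get_image("wrist");np.savez("pics/w2.npz",p=p,d=d,R=C[1],o=C[2]);cv2.imwrite("pics/w2.png",p[:,:,::-1])
E
```

```text
[535.83835479 316.08826817 177.6034461 ]
```

View pics/w2.png

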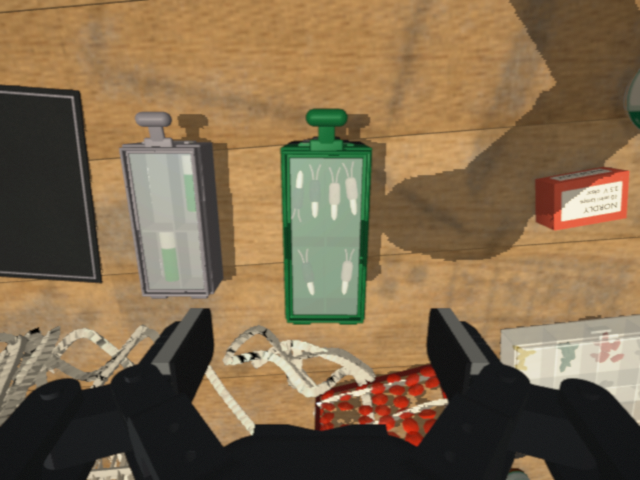

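The grey case stands alone on the table with its rim from (122,146) to (210,297). The green lid's corners are near (282,151), (371,150), (364,322) and (287,323), and its tab is at (327,118).

```bash
python3 - <<'E'
from h import *
f=np.load("pics/w2.npz");C=(camera_params("wrist")["camera_matrix"],f["R"],f["o"])
for n,px,t,z in(("green",[(282,150),(372,149),(364,322),(287,323)],(327,118),96),("grey",[(122,146),(207,143),(212,296),(141,297)],(153,119),50)):
    c=plane("wrist",px,z,C)[:,:2];a=(c[2]+c[3]-c[0]-c[1])/2
    print(n,c.mean(0),np.linalg.norm(np.roll(c,-1,0)-c,axis=1),"yaw",np.arctan2(a[1],a[0]),plane("wrist",[t],z+2,C))
E
```

```text
green [537.84727416 320.76690093] [ 58.32913787 126.43066097  57.89019755 126.6795401 ] yaw 0.021945370928277187 [[455.24195598 318.76173366  98.        ]]
grey [541.25967872 194.25977538] [ 65.5185353  129.28797482  62.05637636 127.89424336] yaw -0.02059122505476898 [[458.57187427 189.74446795  52.        ]]
```

>>> servo_tool --motion '[{"travel": [-0.006,0.016,0.08],"rot": [0,0,0],"hand": 1},{"travel": [0,0,0.12],"rot": [0,0,0],"hand": 1},{"travel": [0,0,0.12],"rot": [0,0,0],"hand": 1},{"travel": [0,0,0.11],"rot": [0,0,0],"hand": 1},{"travel": [0,0,0.08],"rot": [0,0,0],"hand": 1},{"travel": [0,0,0],"rot": [0,0,0],"hand": 1},{"travel": [0,0,0],"rot": [0,0,0],"hand": 1}]'

```text
clock: 9.2
position: [537.6, 317.6, 50.2]
ee_rot: [-0.011, 1.0, -0.001, -0.001]
contact_force: [-0.2, 0.1, 0.9]
gripper_width: 85.2
grasp_force: 0.0
```

>>> servo_tool --motion '[{"travel": [0,0.006,0],"rot": [0,0,0],"hand": 0.7},{"travel": [0,0,0],"rot": [0,0,0],"hand": 0},{"travel": [0,0,0],"rot": [0,0,0],"hand": 0},{"travel": [0,0,0],"rot": [0,0,0],"hand": 0},{"travel": [0,0,0],"rot": [0,0,0],"hand": 0},{"travel": [0,0,0],"rot": [0,0,0],"hand": 0}]'

```text
clock: 9.7
position: [539.0, 321.3, 53.5]
ee_rot: [-0.012, 1.0, 0.001, 0.002]
contact_force: [-0.1, -1.5, 6.5]
gripper_width: 60.2
grasp_force: 66.1
```

>>> servo_tool --motion '[{"travel": [0,0,-0.02],"rot": [0,0,0],"hand": 0},{"travel": [0,0,-0.05],"rot": [0,0,0],"hand": 0},{"travel": [0,0,-0.06],"rot": [0,0,0],"hand": 0},{"travel": [0,0,-0.05],"rot": [0,0,0],"hand": 0},{"travel": [0.005,-0.07,0],"rot": [0,0,0],"hand": 0},{"travel": [0.01,-0.12,0],"rot": [0,0,0],"hand": 0},{"travel": [0.01,-0.13,0],"rot": [0,0,0],"hand": 0},{"travel": [0.01,-0.13,0],"rot": [0,0,0],"hand": 0},{"travel": [0.01,-0.13,0],"rot": [0,0,0],"hand": 0},{"travel": [0.01,-0.13,0],"rot": [0,0,0],"hand": 0}]'

```text
clock: 10.53
position: [526.9, 141.4, 95.5]
ee_rot: [-0.011, 1.0, 0.0, -0.001]
contact_force: [0.2, -0.2, -2.4]
gripper_width: 60.3
grasp_force: 65.6
```

>>> servo_tool --motion '[{"travel": [0.01,-0.13,0],"rot": [0,0,0],"hand": 0},{"travel": [0.01,-0.12,0],"rot": [0,0,0],"hand": 0},{"travel": [0.01,-0.09,0],"rot": [0,0,0],"hand": 0},{"travel": [0.0,-0.05,0],"rot": [0,0,0.004],"hand": 0},{"travel": [0,0,0],"rot": [0,0,0.004],"hand": 0},{"travel": [0,0,0.05],"rot": [0,0,0.003],"hand": 0},{"travel": [0,0,0.08],"rot": [0,0,0],"hand": 0},{"travel": [0,0,0.08],"rot": [0,0,0],"hand": 0},{"travel": [0,0,0],"rot": [0,0,0],"hand": 0},{"travel": [0,0,0],"rot": [0,0,0],"hand": 0}]'

```text
clock: 11.37
position: [522.0, 45.1, 42.5]
ee_rot: [0.023, 1.0, -0.001, -0.001]
contact_force: [-0.2, -1.1, -1.3]
gripper_width: 60.1
grasp_force: 66.7
```

>>> servo_tool --motion '[{"travel": [-0.008,0.008,0.04],"rot": [0,0,0],"hand": 0},{"travel": [0,0,0.03],"rot": [0,0,0],"hand": 0},{"travel": [0,0,0.02],"rot": [0,0,0],"hand": 0},{"travel": [0,0,0.012],"rot": [0,0,0],"hand": 0},{"travel": [0,0,0.008],"rot": [0,0,0],"hand": 0},{"travel": [0,0,0.006],"rot": [0,0,0],"hand": 0},{"travel": [0,0,0.004],"rot": [0,0,0],"hand": 0},{"travel": [0,0,0],"rot": [0,0,0],"hand": 0}]'

```text
clock: 12.03
position: [524.8, 47.0, 13.2]
ee_rot: [0.023, 1.0, 0.0, 0.0]
contact_force: [-0.1, -0.5, -3.3]
gripper_width: 59.9
grasp_force: 66.7
```

>>> servo_tool --motion '[{"travel": [0,0,0.005],"rot": [0,0,0],"hand": 0},{"travel": [0,0,0.004],"rot": [0,0,0],"hand": 0},{"travel": [0,0,0.004],"rot": [0,0,0],"hand": 0},{"travel": [0,0,0],"rot": [0,0,0],"hand": 0},{"travel": [0,0,0],"rot": [0,0,0],"hand": 0}]'

```text
clock: 12.45
position: [524.9, 47.1, 10.6]
ee_rot: [0.023, 1.0, 0.0, 0.0]
contact_force: [-2.6, 0.6, 2.9]
gripper_width: 60.0
grasp_force: 67.4
```

>>> servo_tool --motion '[{"travel": [0,0,0],"rot": [0,0,0],"hand": 1},{"travel": [0,0,0],"rot": [0,0,0],"hand": 1},{"travel": [0,0,0],"rot": [0,0,0],"hand": 1},{"travel": [0,0,0],"rot": [0,0,0],"hand": 1},{"travel": [0,0,-0.1],"rot": [0,0,0],"hand": 1},{"travel": [0,0,-0.15],"rot": [0,0,0],"hand": 1},{"travel": [0,0,-0.15],"rot": [0,0,-0.004],"hand": 1},{"travel": [0,0,-0.15],"rot": [0,0,-0.004],"hand": 1},{"travel": [0,0,-0.15],"rot": [0,0,-0.003],"hand": 1},{"travel": [0,0.05,-0.15],"rot": [0,0,0],"hand": 1}]'

```text
clock: 13.28
position: [523.9, 58.4, 224.5]
ee_rot: [-0.011, 1.0, -0.0, 0.0]
contact_force: [1.0, 0.6, -0.7]
gripper_width: 85.3
grasp_force: 0.0
```

>>> servo_tool --motion '[{"travel": [-0.02,0.15,0],"rot": [0,0,0],"hand": 1},{"travel": [-0.02,0.15,0],"rot": [0,0,0],"hand": 1},{"travel": [-0.02,0.15,0],"rot": [0,0,0],"hand": 1},{"travel": [0,0.1,0],"rot": [0,0,0],"hand": 1},{"travel": [0,0,0],"rot": [0,0,0],"hand": 1},{"travel": [0,0,0],"rot": [0,0,0],"hand": 1}]'

```text
clock: 13.78
position: [536.0, 198.6, 221.9]
ee_rot: [-0.013, 1.0, -0.0, -0.0]
contact_force: [0.2, 0.3, 0.2]
gripper_width: 85.4
grasp_force: 0.0
```

```bash
python3 - <<'E'
from h import *
C=cam("wrist");print(pose()[0])
p,d=get_image("wrist");np.savez("pics/w3.npz",p=p,d=d,R=C[1],o=C[2]);cv2.imwrite("pics/w3.png",p[:,:,::-1])
E
```

```text
[536.01454782 198.61683778 221.92678887]
```

View pics/w3.png

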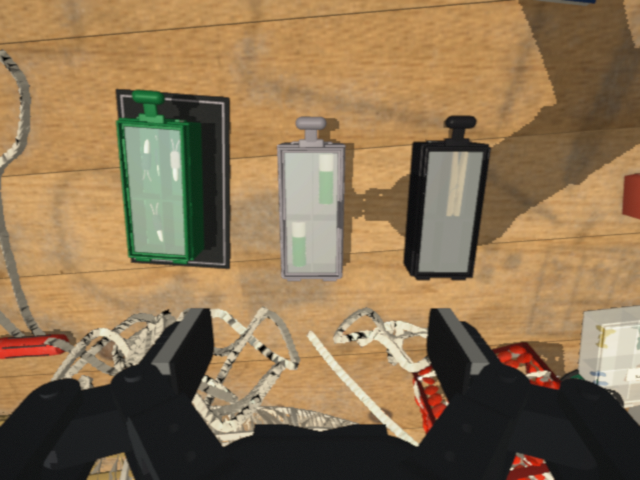

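The wrist view shows green on the mat, rim about (118,122) to (192,263); grey at (279,143) to (342,278), tab (311,123); black at about (425,143) to (475,278), tab (460,122). I'll zoom in on the black and grey cases for corners.

```bash
python3 - <<'E'
import cv2
p=cv2.imread("pics/w3.png");c=cv2.resize(p[105:290,265:500],None,fx=3.2,fy=3.2,interpolation=cv2.INTER_CUBIC)
c=cv2.convertScaleAbs(c,alpha=1.8,beta=25);cv2.imwrite("pics/w3c.png",c);print(c.shape)
E
```

```text
(592, 752, 3)
```

View pics/w3c.png

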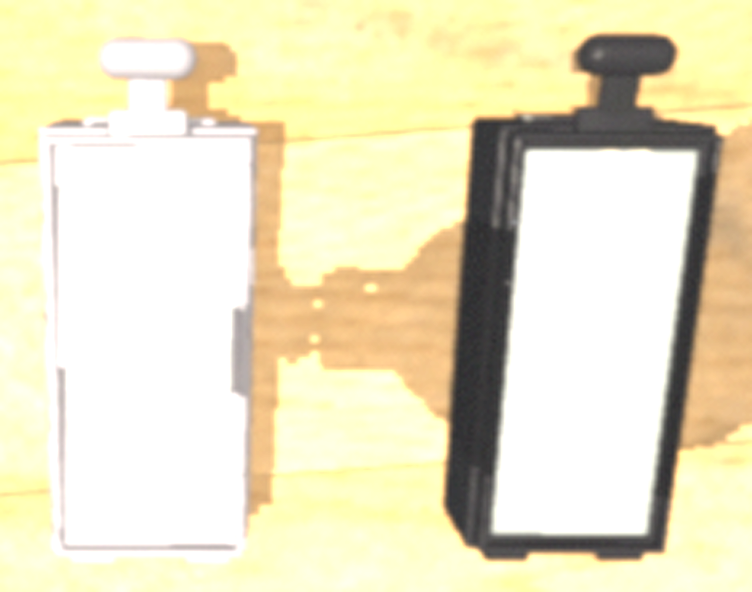

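```bash
python3 - <<'E'
from h import *
f=np.load("pics/w3.npz");C=(camera_params("wrist")["camera_matrix"],f["R"],f["o"])
q=lambda L:np.array(L)/3.2-.34+[265,105]
def go(n,px,z):
    c=plane("wrist",px,z,C)[:,:2];a=(c[2]+c[3]-c[0]-c[1])/2
    print(n,c.mean(0).round(1),np.linalg.norm(np.roll(c,-1,0)-c,axis=1).round(1),"yaw",np.arctan2(a[1],a[0]).round(4))
go("grey",q([(42,130),(258,130),(245,548),(57,548)]),50)
go("black rim",q([(512,128),(716,128),(662,548),(485,548)]),50)
go("black panel",q([(524,150),(699,150),(652,533),(490,535)]),46)
print("tabs",plane("wrist",q([(147,58),(627,55)]),50,C).round(1))
go("green",[(118,122),(187,123),(192,263),(130,263)],53);print(plane("wrist",[(147,97)],53,C))
# mat edges
go("mat",[(116,90),(230,97),(230,268),(128,266)],3)
E
```

```text
grey [539.8 191.2] [ 59.6 124.8  57.9 124.9] yaw 0.0211
black rim [536.2 320.2] [ 56.2 125.3  54.5 125.4] yaw 0.0379
black panel [537.8 321. ] [ 49.1 115.8  50.2 116.5] yaw 0.0284
tabs [[458.4 188.7  50. ]
 [454.4 318.7  50. ]]
green [526.4  49.7] [ 59.3 129.2  59.9 130.1] yaw -0.0481
[[441.23561319  50.48595497  53.        ]]
mat [525.1  48.9] [109.7 178.7 113.5 183. ] yaw -0.0581
```

>>> servo_tool --motion '[{"travel": [-0.014,-0.032,0.1],"rot": [0,0,0],"hand": 1},{"travel": [0,0,0.14],"rot": [0,0,0],"hand": 1},{"travel": [0,0,0.14],"rot": [0,0,0],"hand": 1},{"travel": [0,0,0.14],"rot": [0,0,0],"hand": 1},{"travel": [0,0,0.14],"rot": [0,0,0],"hand": 1},{"travel": [0,0,0.1],"rot": [0,0,0],"hand": 1},{"travel": [0,0,0.06],"rot": [0,0,0],"hand": 1},{"travel": [0,0,0.03],"rot": [0,0,0],"hand": 1},{"travel": [0,0,0],"rot": [0,0,0],"hand": 1},{"travel": [0,0,0],"rot": [0,0,0],"hand": 1}]'

```text
clock: 14.67
position: [540.6, 189.0, 10.6]
ee_rot: [-0.011, 1.0, 0.0, 0.0]
contact_force: [0.5, 0.1, 0.4]
gripper_width: 85.6
grasp_force: 0.0
```

>>> servo_tool --motion '[{"travel": [0.004,0.008,0.024],"rot": [0,0,0],"hand": 1},{"travel": [0,0,0],"rot": [0,0,0],"hand": 0.7},{"travel": [0,0,0],"rot": [0,0,0],"hand": 0},{"travel": [0,0,0],"rot": [0,0,0],"hand": 0},{"travel": [0,0,0],"rot": [0,0,0],"hand": 0},{"travel": [0,0,0],"rot": [0,0,0],"hand": 0}]'

```text
clock: 15.17
position: [539.6, 191.9, 5.3]
ee_rot: [-0.012, 1.0, 0.0, 0.001]
contact_force: [-1.3, 0.3, 5.8]
gripper_width: 60.4
grasp_force: 67.0
```

>>> servo_tool --motion '[{"travel": [0,0,-0.02],"rot": [0,0,0],"hand": 0},{"travel": [0,0,-0.06],"rot": [0,0,0],"hand": 0},{"travel": [0,0,-0.12],"rot": [0,0,0],"hand": 0},{"travel": [0,0,-0.12],"rot": [0,0,0],"hand": 0},{"travel": [0,0.05,-0.04],"rot": [0,0,0],"hand": 0},{"travel": [0,0.1,0],"rot": [0,0,0],"hand": 0},{"travel": [0,0.13,0],"rot": [0,0,0],"hand": 0},{"travel": [0,0.12,0],"rot": [0,0,0],"hand": 0},{"travel": [0,0.08,0],"rot": [0,0,0],"hand": 0},{"travel": [0,0.03,0],"rot": [0,0,0],"hand": 0}]'

```text
clock: 16.0
position: [535.5, 321.5, 93.2]
ee_rot: [-0.013, 1.0, 0.0, -0.0]
contact_force: [-0.4, -0.1, -1.8]
gripper_width: 60.1
grasp_force: 66.1
```

>>> servo_tool --motion '[{"travel": [0,0,0.04],"rot": [0,0,0],"hand": 0},{"travel": [0,0,0.06],"rot": [0,0,0],"hand": 0},{"travel": [0,0,0.03],"rot": [0,0,0],"hand": 0},{"travel": [0,0,0],"rot": [0,0,0],"hand": 0},{"travel": [0,0,0],"rot": [0,0,0],"hand": 0},{"travel": [0,0,0],"rot": [0,0,0],"hand": 0}]'

```text
clock: 16.5
position: [536.5, 318.3, 61.8]
ee_rot: [-0.011, 1.0, 0.0, 0.0]
contact_force: [1.1, 0.3, -2.6]
gripper_width: 60.3
grasp_force: 66.1
```

```bash
python3 - <<'E'
from h import *
C=cam("wrist");print(pose()[0])
p,d=get_image("wrist");np.savez("pics/w4.npz",p=p,d=d,R=C[1],o=C[2]);print(pose()[0])
c=cv2.resize(p[60:360,200:440,::-1],None,fx=2,fy=2,interpolation=cv2.INTER_CUBIC);cv2.imwrite("pics/w4.png",cv2.convertScaleAbs(c,alpha=1.6,beta=20))
E
```

```text
[536.52079596 318.32959059  61.82968269]
[536.64585884 318.63301707  62.18517958]
```

View pics/w4.png

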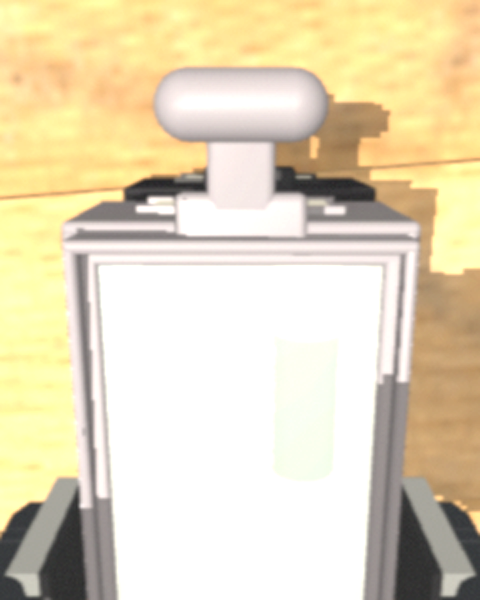

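The grey case is in the fingers with its tab at about (320,112). Below it the end of the black lid runs from about (262,153) to (387,153), its middle some pixels right of grey's.

```bash
python3 - <<'E'
from h import *
f=np.load("pics/w4.npz");C=(camera_params("wrist")["camera_matrix"],f["R"],f["o"])
for z in (42,46,50):
    c=plane("wrist",[(262.5,153),(387.5,154)],z,C);print("black end",z,c.round(1)[:,:2].tolist(),c.mean(0).round(1),np.linalg.norm(c[1]-c[0]).round(1))
for z in (98,102,106):
    c=plane("wrist",[(231.5,175),(409,175)],z,C);print("grey end",z,c.mean(0).round(1),np.linalg.norm(c[1]-c[0]).round(1))
print("grey tab",plane("wrist",[(320.5,112)],106,C))
E
```

```text
black end 42 [[473.6, 289.3], [472.7, 350.1]] [473.2 319.7  42. ] 60.8
black end 46 [[473.3, 289.9], [472.4, 349.4]] [472.9 319.6  46. ] 59.5
black end 50 [[473.0, 290.5], [472.1, 348.7]] [472.6 319.6  50. ] 58.2
grey end 98 [476.1 317.4  98. ] 61.1
grey end 102 [475.6 317.4 102. ] 59.2
grey end 106 [475.1 317.4 106. ] 57.3
grey tab [[455.85509632 317.03499574 106.        ]]
```

>>> servo_tool --motion '[{"travel": [0.003,0.01,0],"rot": [0,0,0],"hand": 0},{"travel": [0,0,0.01],"rot": [0,0,0],"hand": 0},{"travel": [0,0,0.01],"rot": [0,0,0],"hand": 0},{"travel": [0,0,0.008],"rot": [0,0,0],"hand": 0},{"travel": [0,0,0.006],"rot": [0,0,0],"hand": 0},{"travel": [0,0,0.004],"rot": [0,0,0],"hand": 0},{"travel": [0,0,0],"rot": [0,0,0],"hand": 0},{"travel": [0,0,0],"rot": [0,0,0],"hand": 0}]'

```text
clock: 17.22
position: [535.2, 321.3, 51.8]
ee_rot: [-0.011, 1.0, -0.0, -0.0]
contact_force: [-0.2, -0.3, -2.3]
gripper_width: 60.4
grasp_force: 66.1
```

>>> servo_tool --motion '[{"travel": [0,0,0.004],"rot": [0,0,0],"hand": 0},{"travel": [0,0,0.003],"rot": [0,0,0],"hand": 0},{"travel": [0,0,0],"rot": [0,0,0],"hand": 0},{"travel": [0,0,0],"rot": [0,0,0],"hand": 0}]'

```text
clock: 17.55
position: [535.5, 321.5, 51.3]
ee_rot: [-0.012, 1.0, 0.0, 0.0]
contact_force: [-2.3, -0.5, 5.2]
gripper_width: 60.2
grasp_force: 67.0
```

Grey seated at exactly +46 mm, so it is nested. I'll release it and go above the green tab.

>>> servo_tool --motion '[{"travel": [0,0,0],"rot": [0,0,0],"hand": 1},{"travel": [0,0,0],"rot": [0,0,0],"hand": 1},{"travel": [0,0,0],"rot": [0,0,0],"hand": 1},{"travel": [0,0,0],"rot": [0,0,0],"hand": 1},{"travel": [0,0,-0.1],"rot": [0,0,0],"hand": 1},{"travel": [0,0,-0.15],"rot": [0,0,0],"hand": 1},{"travel": [0,0,-0.15],"rot": [0,0,0],"hand": 1},{"travel": [0,0,-0.15],"rot": [0,0,0],"hand": 1},{"travel": [0.04,-0.1,-0.05],"rot": [0,0,0],"hand": 1},{"travel": [0.05,-0.14,0],"rot": [0,0,0],"hand": 1}]'

```text
clock: 18.38
position: [516.8, 263.7, 204.6]
ee_rot: [-0.013, 1.0, 0.003, 0.004]
contact_force: [-0.6, -0.3, 0.0]
gripper_width: 85.4
grasp_force: 0.0
```

>>> servo_tool --motion '[{"travel": [0.05,-0.14,0],"rot": [0,0,0],"hand": 1},{"travel": [0.05,-0.14,0],"rot": [0,0,0],"hand": 1},{"travel": [0.05,-0.14,0],"rot": [0,0,0],"hand": 1},{"travel": [0.05,-0.14,0],"rot": [0,0,0],"hand": 1},{"travel": [0.05,-0.14,0],"rot": [0,0,0.004],"hand": 1},{"travel": [0.05,-0.13,0],"rot": [0,0,0.004],"hand": 1},{"travel": [0,0,0],"rot": [0,0,0.003],"hand": 1},{"travel": [0,0,0],"rot": [0,0,0],"hand": 1},{"travel": [0,0,0],"rot": [0,0,0],"hand": 1}]'

```text
clock: 19.13
position: [443.5, 52.1, 200.5]
ee_rot: [0.023, 1.0, 0.0, 0.001]
contact_force: [0.1, -0.3, 0.2]
gripper_width: 85.0
grasp_force: 0.0
```

```bash
python3 - <<'E'
from h import *
C=cam("wrist");print(pose()[0],sensors.read_state()["ee_rot"])
p,d=get_image("wrist");np.savez("pics/w5.npz",p=p,d=d,R=C[1],o=C[2]);cv2.imwrite("pics/w5.png",p[:,:,::-1])
E
```

```text
[443.50203092  52.08732599 200.53847301] [2.31261680e-02 9.99732351e-01 2.48854071e-04 5.87066974e-04]
```

View pics/w5.png

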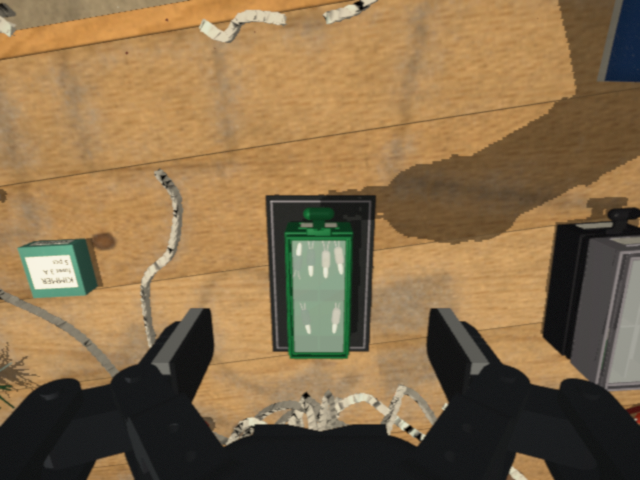

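Green sits centred on the mat, shut. Its tab bar is at about (319,214), and its rim corners are (286,234), (353,234), (348,356) and (289,356).

```bash
python3 - <<'E'
from h import *
f=np.load("pics/w5.npz");C=(camera_params("wrist")["camera_matrix"],f["R"],f["o"]);p=f["p"].astype(int)
c=plane("wrist",[(286,234),(353,234),(348,357),(289,357)],53,C)[:,:2];a=(c[2]+c[3]-c[0]-c[1])/2
print(c.round(1).tolist(),c.mean(0),np.linalg.norm(np.roll(c,-1,0)-c,axis=1),np.arctan2(a[1],a[0]))
v,u=np.mgrid[:480,:640];m=(u>298)&(u<342)&(v>203)&(v<222)&(p[...,1]>p[...,0]+25)
print(u[m].min(),u[m].max(),v[m].min(),v[m].max())
print("tab",plane("wrist",[(u[m].min(),214),(u[m].max(),214),(319,214)],51,C).round(1))
th=np.arange(0,1.91,.1);x=-146.5*np.cos(th)+6*np.sin(th);z=146.5*np.sin(th)+6*np.cos(th)
print(np.c_[th[1:],-np.diff(x)/250,-np.diff(z)/250,x[1:],z[1:]].round(3))
E
```

```text
[[458.0, 21.8], [460.7, 80.8], [587.1, 73.5], [584.4, 15.5]] [522.57875215  47.91585783] [ 59.05374564 126.56832029  58.15559904 126.5636427 ] -0.05404283182249119
303 333 208 221
tab [[441.1  37.8  51. ]
 [442.3  63.9  51. ]
 [441.8  51.7  51. ]]
[[ 1.00000e-01 -5.00000e-03 -5.80000e-02 -1.45169e+02  2.05960e+01]
 [ 2.00000e-01 -1.10000e-02 -5.80000e-02 -1.42388e+02  3.49850e+01]
 [ 3.00000e-01 -1.70000e-02 -5.60000e-02 -1.38184e+02  4.90260e+01]
 [ 4.00000e-01 -2.20000e-02 -5.40000e-02 -1.32599e+02  6.25760e+01]
 [ 5.00000e-01 -2.80000e-02 -5.20000e-02 -1.25689e+02  7.55010e+01]
 [ 6.00000e-01 -3.30000e-02 -4.90000e-02 -1.17524e+02  8.76720e+01]
 [ 7.00000e-01 -3.70000e-02 -4.50000e-02 -1.08184e+02  9.89670e+01]
 [ 8.00000e-01 -4.20000e-02 -4.10000e-02 -9.77630e+01  1.09273e+02]
 [ 9.00000e-01 -4.60000e-02 -3.70000e-02 -8.63660e+01  1.18487e+02]
 [ 1.00000e+00 -4.90000e-02 -3.20000e-02 -7.41050e+01  1.26517e+02]
 [ 1.10000e+00 -5.20000e-02 -2.70000e-02 -6.11050e+01  1.33283e+02]
 [ 1.20000e+00 -5.40000e-02 -2.20000e-02 -4.74930e+01  1.38718e+02]
 [ 1.30000e+00 -5.60000e-02 -1.60000e-02 -3.34070e+01  1.42766e+02]
 [ 1.40000e+00 -5.80000e-02 -1.00000e-02 -1.89870e+01  1.45388e+02]
 [ 1.50000e+00 -5.80000e-02 -5.00000e-03 -4.37800e+00  1.46557e+02]
 [ 1.60000e+00 -5.90000e-02  1.00000e-03  1.02750e+01  1.46262e+02]
 [ 1.70000e+00 -5.80000e-02  7.00000e-03  2.48260e+01  1.44506e+02]
 [ 1.80000e+00 -5.70000e-02  1.30000e-02  3.91280e+01  1.41305e+02]
 [ 1.90000e+00 -5.60000e-02  1.80000e-02  5.30400e+01  1.36693e+02]]
```

>>> servo_tool --motion '[{"travel": [0.008,-0.002,0.08],"rot": [0,0,0],"hand": 0.7},{"travel": [0,0,0.12],"rot": [0,0,0],"hand": 0.6},{"travel": [0,0,0.14],"rot": [0,0,0],"hand": 0.6},{"travel": [0,0,0.14],"rot": [0,0,0],"hand": 0.6},{"travel": [0,0,0.1],"rot": [0,0,0],"hand": 0.6},{"travel": [0,0,0.08],"rot": [0,0,0],"hand": 0.6},{"travel": [0,0,0],"rot": [0,0,0],"hand": 0.6},{"travel": [0,0,0],"rot": [0,0,0],"hand": 0.6}]'

```text
clock: 19.85
position: [441.1, 52.2, 34.5]
ee_rot: [0.022, 1.0, -0.001, -0.001]
contact_force: [1.0, 0.1, 0.1]
gripper_width: 51.1
grasp_force: 0.0
```

>>> servo_tool --motion '[{"travel": [0,0,0],"rot": [0,0,0],"hand": 0.4},{"travel": [0,0,0],"rot": [0,0,0],"hand": 0},{"travel": [0,0,0],"rot": [0,0,0],"hand": 0},{"travel": [0,0,0],"rot": [0,0,0],"hand": 0},{"travel": [0,0,0],"rot": [0,0,0],"hand": 0},{"travel": [0,0,0],"rot": [0,0,0],"hand": 0}]'

```text
clock: 20.35
position: [441.4, 51.8, 35.8]
ee_rot: [0.023, 1.0, 0.0, 0.001]
contact_force: [-0.0, 0.1, 1.7]
gripper_width: -0.0
grasp_force: 0.9
```

```bash
python3 - <<'E'
from h import *
p,d=get_image("side");q,_=get_image("wrist")
c=cv2.resize(p[230:350,300:440,::-1],(560,480),interpolation=cv2.INTER_CUBIC)
w=cv2.resize(q[100:340,260:380,::-1],(240,480),interpolation=cv2.INTER_CUBIC)
cv2.imwrite("pics/s6.png",np.hstack([c,w]))
E
```

```text
(no output)
```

View pics/s6.png

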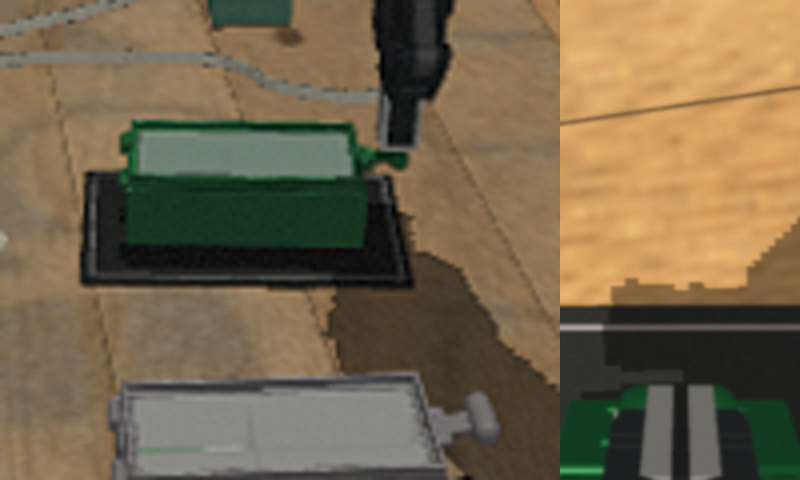

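```bash
python3 - <<'E'
from h import *
s=sensors.read_state();print(s["position"],s["gripper_width"],s["clock"])
c=camera_params("side")
def pr(X):
    q=c["R"]@np.array(X)+c["t"];q=c["camera_matrix"]@q;uv=q[:2]/q[2];return uv.round(1),((uv-[300,230])*4).round(0)
P=s["position"]
for n,X in(("tcp",P),("tcp+20",P+np.array([0,0,20])),("tab",(441.5,51.5,51)),("tabtop",(441.5,51.5,56.5)),("case end top",(459,80,53))):print(n,*pr(X))
E
```

```text
[441.43759562  51.7684013   35.7480723 ] 0.2719489092116972 20.45
tcp [398.  273.3] [392. 173.]
tcp+20 [398.7 265.7] [395. 143.]
tab [398.5 267.4] [394. 150.]
tabtop [398.7 265.3] [395. 141.]
case end top [392.7 273.9] [371. 176.]
```

The fingers shut above the bar: the visible pad ends sit about 18–20 mm behind the TCP. The lid is undisturbed. I'll open, go about 15 mm lower and close again.

>>> servo_tool --motion '[{"travel": [0,0,-0.02],"rot": [0,0,0],"hand": 0.6},{"travel": [0,0,0],"rot": [0,0,0],"hand": 0.6},{"travel": [0,0,0],"rot": [0,0,0],"hand": 0.6},{"travel": [0,0,0],"rot": [0,0,0],"hand": 0.6},{"travel": [0,0,0.04],"rot": [0,0,0],"hand": 0.6},{"travel": [0,0,0.04],"rot": [0,0,0],"hand": 0.6},{"travel": [0,0,0],"rot": [0,0,0],"hand": 0.6}]'

```text
clock: 21.03
position: [439.6, 51.0, 18.8]
ee_rot: [0.023, 1.0, -0.001, -0.002]
contact_force: [-0.7, -0.7, -0.2]
gripper_width: 51.0
grasp_force: 0.0
```

>>> servo_tool --motion '[{"travel": [0,0,0],"rot": [0,0,0],"hand": 0.4},{"travel": [0,0,0],"rot": [0,0,0],"hand": 0.2},{"travel": [0,0,0],"rot": [0,0,0],"hand": 0.2},{"travel": [0,0,0],"rot": [0,0,0],"hand": 0.2},{"travel": [0,0,0],"rot": [0,0,0],"hand": 0.2}]'

```text
clock: 21.45
position: [441.2, 51.7, 20.7]
ee_rot: [0.023, 1.0, 0.0, 0.0]
contact_force: [-0.4, 0.2, 2.5]
gripper_width: 22.2
grasp_force: 58.6
```

The width reads 22 mm where about 25 was expected, so the pads probably sit off-centre on the domes. I'll go 5 mm lower and regrip.

>>> servo_tool --motion '[{"travel": [0,0,0],"rot": [0,0,0],"hand": 0.5},{"travel": [0,0,0],"rot": [0,0,0],"hand": 0.5},{"travel": [0,0,0.02],"rot": [0,0,0],"hand": 0.5},{"travel": [0,0,0],"rot": [0,0,0],"hand": 0.5},{"travel": [0,0,0],"rot": [0,0,0],"hand": 0.2},{"travel": [0,0,0],"rot": [0,0,0],"hand": 0.2},{"travel": [0,0,0],"rot": [0,0,0],"hand": 0.2},{"travel": [0,0,0],"rot": [0,0,0],"hand": 0.2},{"travel": [0,0,0],"rot": [0,0,0],"hand": 0.2}]'

```text
clock: 22.2
position: [440.8, 51.5, 15.2]
ee_rot: [0.023, 1.0, -0.0, -0.0]
contact_force: [-0.8, 0.6, 1.6]
gripper_width: 22.7
grasp_force: 58.6
```

```bash
python3 - <<'E'
from h import *
p,d=get_image("side")
cv2.imwrite("pics/s7.png",cv2.resize(p[240:310,320:420,::-1],(800,560),interpolation=cv2.INTER_CUBIC))
E
```

```text
(no output)
```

View pics/s7.png

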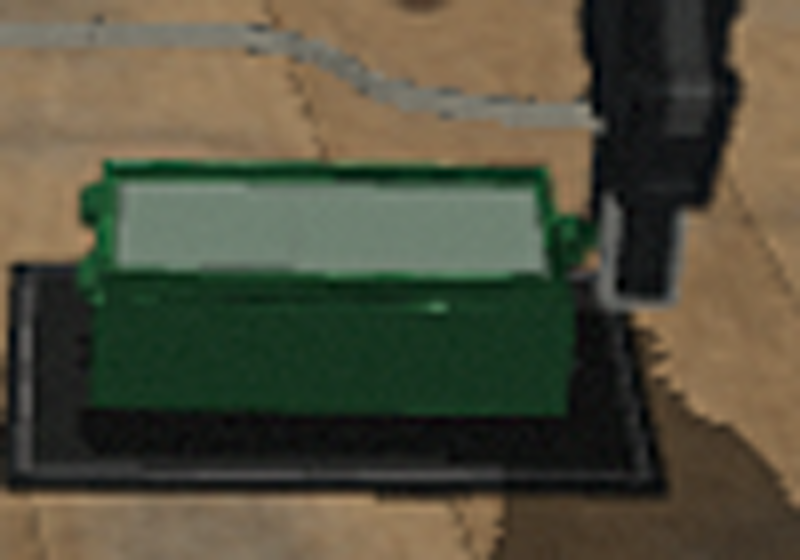

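The pads now hold the bar about 15 mm above the finger tips. That is deep enough for the tips to graze the lid's end while it swings, so I'll raise the grip by 5 mm.

>>> servo_tool --motion '[{"travel": [0,0,0],"rot": [0,0,0],"hand": 0.5},{"travel": [0,0,0],"rot": [0,0,0],"hand": 0.5},{"travel": [0.002,0,-0.02],"rot": [0,0,0],"hand": 0.5},{"travel": [0,0,0],"rot": [0,0,0],"hand": 0.5},{"travel": [0,0,0],"rot": [0,0,0],"hand": 0.2},{"travel": [0,0,0],"rot": [0,0,0],"hand": 0.2},{"travel": [0,0,0],"rot": [0,0,0],"hand": 0.2},{"travel": [0,0,0],"rot": [0,0,0],"hand": 0.2},{"travel": [0,0,0],"rot": [0,0,0],"hand": 0.2}]'

```text
clock: 23.0
position: [440.8, 51.7, 20.7]
ee_rot: [0.023, 1.0, 0.0, 0.0]
contact_force: [-1.5, -0.5, 5.1]
gripper_width: 22.5
grasp_force: 58.5
```

>>> servo_tool --motion '[{"travel": [-0.002,0,-0.029],"rot": [0,0,0],"hand": 0.2},{"travel": [-0.003,0,-0.029],"rot": [0,0,0],"hand": 0.2},{"travel": [-0.011,0,-0.058],"rot": [0,0,0],"hand": 0.2},{"travel": [-0.017,0,-0.056],"rot": [0,0,0],"hand": 0.2},{"travel": [-0.022,0,-0.054],"rot": [0,0,0],"hand": 0.2},{"travel": [-0.028,0,-0.052],"rot": [0,0,0],"hand": 0.2},{"travel": [0,0,0],"rot": [0,0,0],"hand": 0.2}]'

```text
clock: 23.58
position: [463.5, 51.2, 92.3]
ee_rot: [0.023, 1.0, 0.001, 0.002]
contact_force: [1.8, 0.4, -0.9]
gripper_width: 22.4
grasp_force: 58.9
```

>>> servo_tool --motion '[{"travel": [-0.033,0,-0.049],"rot": [0,0,0],"hand": 0.2},{"travel": [-0.037,0,-0.045],"rot": [0,0,0],"hand": 0.2},{"travel": [-0.042,0,-0.041],"rot": [0,0,0],"hand": 0.2},{"travel": [-0.046,0,-0.037],"rot": [0,0,0],"hand": 0.2},{"travel": [-0.049,0,-0.032],"rot": [0,0,0],"hand": 0.2},{"travel": [-0.052,0,-0.027],"rot": [0,0,0],"hand": 0.2},{"travel": [0,0,0],"rot": [0,0,0],"hand": 0.2}]'

```text
clock: 24.17
position: [527.4, 47.7, 147.7]
ee_rot: [0.023, 1.0, 0.0, 0.001]
contact_force: [0.3, -0.4, -0.8]
gripper_width: 22.3
grasp_force: 58.9
```

>>> servo_tool --motion '[{"travel": [-0.054,0,-0.022],"rot": [0,0,0],"hand": 0.2},{"travel": [-0.056,0,-0.016],"rot": [0,0,0],"hand": 0.2},{"travel": [-0.058,0,-0.01],"rot": [0,0,0],"hand": 0.2},{"travel": [-0.058,0,-0.005],"rot": [0,0,0],"hand": 0.2},{"travel": [-0.059,0,0.001],"rot": [0,0,0],"hand": 0.2},{"travel": [-0.058,0,0.007],"rot": [0,0,0],"hand": 0.2},{"travel": [-0.057,0,0.013],"rot": [0,0,0],"hand": 0.2},{"travel": [-0.028,0,0.009],"rot": [0,0,0],"hand": 0.2},{"travel": [0,0,0],"rot": [0,0,0],"hand": 0.2}]'

```text
clock: 24.92
position: [632.1, 42.7, 151.0]
ee_rot: [0.023, 1.0, -0.0, -0.002]
contact_force: [-0.9, -0.1, -1.7]
gripper_width: 21.6
grasp_force: 58.8
```

>>> servo_tool --motion '[{"travel": [0,0,0],"rot": [0,0,0],"hand": 0.6},{"travel": [0,0,0],"rot": [0,0,0],"hand": 0.7},{"travel": [0,0,0],"rot": [0,0,0],"hand": 0.7},{"travel": [0,0,0],"rot": [0,0,0],"hand": 0.7},{"travel": [0,0,-0.06],"rot": [0,0,0],"hand": 0.7},{"travel": [0,0,-0.12],"rot": [0,0,0],"hand": 0.7},{"travel": [0,0,-0.12],"rot": [0,0,0],"hand": 0.7},{"travel": [0.1,0,-0.06],"rot": [0,0,0],"hand": 0.7},{"travel": [0.15,0,0],"rot": [0,0,0],"hand": 0.7},{"travel": [0.15,0,0],"rot": [0,0,0],"hand": 0.7}]'

```text
clock: 25.75
position: [532.5, 47.6, 244.4]
ee_rot: [0.023, 1.0, 0.001, 0.002]
contact_force: [-0.1, 0.1, 0.3]
gripper_width: 59.9
grasp_force: 0.0
```

>>> servo_tool --motion '[{"travel": [0.12,0,0],"rot": [0,0,0],"hand": 0.7},{"travel": [0.1,0,0],"rot": [0,0,0],"hand": 0.7},{"travel": [0,0,0],"rot": [0,0,0],"hand": 0.7},{"travel": [0,0,0],"rot": [0,0,0],"hand": 0.7}]'

```text
clock: 26.08
position: [477.2, 50.0, 244.6]
ee_rot: [0.023, 1.0, 0.001, 0.001]
contact_force: [0.2, -0.3, -0.2]
gripper_width: 59.5
grasp_force: 0.0
```

```bash
python3 - <<'E'
from h import *
p,d=get_image("side");C=cam("wrist");q,e=get_image("wrist");np.savez("pics/w8.npz",p=q,d=e,R=C[1],o=C[2])
cv2.imwrite("pics/s8.png",np.hstack([cv2.resize(p[180:420,280:460,::-1],(400,533)),cv2.resize(q[:,:,::-1],(400,300)).copy() if 0 else cv2.resize(q[100:400,160:385,::-1],(400,533))]))
E
```

```text
(no output)
```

View pics/s8.png

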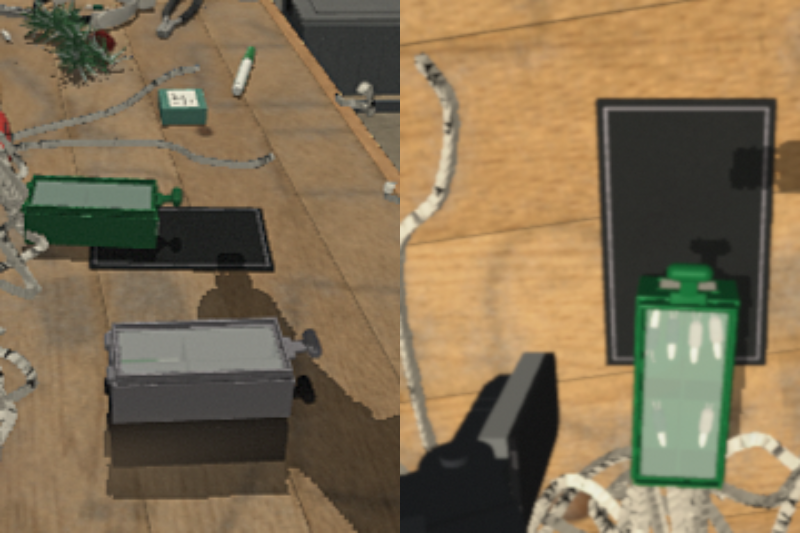

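That view shows the lid did not open. The green case was dragged about 100 mm away from the robot, over the mat's far edge, and the lid has fallen shut again. The grey case is nested on black.

By my count that was the 11th picture, one over the limit of 10, so I'll work from numbers only now. First I'll locate the green case from that same frame.

```bash
cat >> h.py <<'E'
def green(p,W,z0,z1):
    q=p.astype(int);g=(q[...,1]>q[...,0]+22)&(q[...,1]>q[...,2]+8)
    m=(W[...,2]>z0)&(W[...,2]<z1)&g&(abs(W[...,1]-48)<90)&(W[...,0]>380)&(W[...,0]<800);return m
E
python3 - <<'E'
from h import *
f=np.load("pics/w8.npz");C=(camera_params("wrist")["camera_matrix"],f["R"],f["o"]);W=cloud("wrist",f["d"],C)
m=green(f["p"],W,38,75);n,l,s,_=cv2.connectedComponentsWithStats(m.astype(np.uint8),connectivity=8);k=1+s[1:,4].argmax();m=l==k
X=W[m];print(s[k],np.percentile(X,[1,50,99],axis=0).round(1))
v,u=np.nonzero(m)
h=cv2.convexHull(np.c_[u,v].astype(np.int32))[:,0];a=cv2.approxPolyDP(h,5,True)[:,0];print(a.tolist())
# tilt: plane fit of the whole top in a window inside the hull
mm=np.zeros((480,640),np.uint8);cv2.fillConvexPoly(mm,h,1);mm=cv2.erode(mm,np.ones((9,9)))>0
Y=W[mm&(W[...,2]>30)];
for i in range(4):
    A=np.c_[Y[:,:2]-Y[:,:2].mean(0),np.ones(len(Y))];c=np.linalg.lstsq(A,Y[:,2],rcond=None)[0];r=Y[:,2]-A@c;Y=Y[abs(r)<max(2,2*r.std())]
print("plane",c.round(3),Y.mean(0).round(1),r.std())
print("top rim z,x bins",[(int(x),np.median(X[abs(X[:,0]-x)<8][:,2]).round(1)) for x in range(530,700,20) if (abs(X[:,0]-x)<8).sum()>5])
E
```

```text
[ 290  248   61  127 4047] [[523.8  10.3  40.9]
 [593.2  44.4  49.5]
 [673.7  76.4  57.4]]
[[332, 249], [350, 268], [341, 372], [291, 372], [292, 268], [313, 248]]
plane [-2.0000e-03 -1.0000e-03  4.9054e+01] [606.2  42.9  49.1] 0.7426878705813269
top rim z,x bins [(530, np.float64(55.9)), (550, np.float64(49.5)), (570, np.float64(49.2)), (590, np.float64(49.0)), (610, np.float64(49.3)), (630, np.float64(49.2)), (650, np.float64(49.4)), (670, np.float64(50.6))]
```

```bash
python3 - <<'E'
from h import *
f=np.load("pics/w8.npz");C=(camera_params("wrist")["camera_matrix"],f["R"],f["o"])
c=plane("wrist",[(292,268),(350,268),(341,372),(291,372)],53,C)[:,:2];a=(c[2]+c[3]-c[0]-c[1])/2
print(c.round(1).tolist(),c.mean(0),np.linalg.norm(np.roll(c,-1,0)-c,axis=1).round(1),np.arctan2(a[1],a[0]))
print("tab",plane("wrist",[(322,254)],53,C))
s=sensors.read_state();print(s["position"],s["joints"].round(3) if hasattr(s["joints"],"round") else s["joints"])
f=np.load("pics/top0.npz");W=cloud("top",f["d"])
for x in range(620,800,20):
    b=(abs(W[...,0]-x)<10);print(x,[np.nanmax(np.r_[0,W[b&(abs(W[...,1]-y)<15)][:,2]]).round() for y in (-60,-30,0,30,60,90,120)])
E
```

```text
[[542.9, 18.6], [545.6, 78.6], [672.8, 65.8], [670.2, 8.8]] [607.89075284  42.95628805] [ 60.1 127.9  57.1 127.8] -0.08900218815925043
tab [[528.88850767  50.3408203   53.        ]]
[478.61920143  50.08148347 243.87194984] [ 0.443  0.112 -0.277  0.    -1.18  -2.06 ]
620 [np.float64(8.0), np.float64(8.0), np.float64(9.0), np.float64(10.0), np.float64(9.0), np.float64(10.0), np.float64(9.0)]
640 [np.float64(9.0), np.float64(13.0), np.float64(9.0), np.float64(9.0), np.float64(9.0), np.float64(7.0), np.float64(10.0)]
660 [np.float64(9.0), np.float64(9.0), np.float64(39.0), np.float64(47.0), np.float64(29.0), np.float64(34.0), np.float64(35.0)]
680 [np.float64(47.0), np.float64(40.0), np.float64(44.0), np.float64(79.0), np.float64(74.0), np.float64(27.0), np.float64(42.0)]
700 [np.float64(69.0), np.float64(92.0), np.float64(75.0), np.float64(106.0), np.float64(105.0), np.float64(93.0), np.float64(59.0)]
720 [np.float64(115.0), np.float64(130.0), np.float64(117.0), np.float64(118.0), np.float64(116.0), np.float64(114.0), np.float64(119.0)]
740 [np.float64(167.0), np.float64(180.0), np.float64(164.0), np.float64(114.0), np.float64(115.0), np.float64(109.0), np.float64(115.0)]
760 [np.float64(210.0), np.float64(198.0), np.float64(175.0), np.float64(197.0), np.float64(195.0), np.float64(144.0), np.float64(140.0)]
780 [np.float64(203.0), np.float64(211.0), np.float64(165.0), np.float64(192.0), np.float64(208.0), np.float64(158.0), np.float64(160.0)]
```

Green is level at (608,43) with yaw -0.09. I'll grip its body again and bring it back to the mat. The likely cause is bar-to-pad friction torque: as the lid neared vertical it dragged the light case along.

>>> servo_tool --motion '[{"travel": [-0.13,0,0],"rot": [0,0,0.006],"hand": 1},{"travel": [-0.13,0,0],"rot": [0,0,0],"hand": 1},{"travel": [-0.13,0,0],"rot": [0,0,0],"hand": 1},{"travel": [-0.13,0,0.1],"rot": [0,0,0],"hand": 1},{"travel": [0,0,0.15],"rot": [0,0,0],"hand": 1},{"travel": [0,0,0.15],"rot": [0,0,0],"hand": 1},{"travel": [0,0,0.15],"rot": [0,0,0],"hand": 1},{"travel": [0,0,0.15],"rot": [0,0,0],"hand": 1},{"travel": [0,0,0.05],"rot": [0,0,0],"hand": 1},{"travel": [0,0,0],"rot": [0,0,0],"hand": 1}]'

```text
clock: 27.02
position: [605.3, 39.1, 50.0]
ee_rot: [0.043, 0.999, -0.002, -0.005]
contact_force: [-0.4, -0.2, 0.8]
gripper_width: 85.3
grasp_force: 0.0
```

>>> servo_tool --motion '[{"travel": [-0.01,0.014,0],"rot": [0,0,0],"hand": 1},{"travel": [0,0,0.06],"rot": [0,0,0],"hand": 1},{"travel": [0,0,0.06],"rot": [0,0,0],"hand": 1},{"travel": [0,0,0.04],"rot": [0,0,0],"hand": 1},{"travel": [0,0,0],"rot": [0,0,0],"hand": 1},{"travel": [0,0,0],"rot": [0,0,0],"hand": 0.6},{"travel": [0,0,0],"rot": [0,0,0],"hand": 0},{"travel": [0,0,0],"rot": [0,0,0],"hand": 0},{"travel": [0,0,0],"rot": [0,0,0],"hand": 0},{"travel": [0,0,0],"rot": [0,0,0],"hand": 0}]'

```text
clock: 27.85
position: [612.2, 43.7, 18.4]
ee_rot: [0.042, 0.999, 0.0, 0.002]
contact_force: [-0.9, 0.1, 5.3]
gripper_width: 57.3
grasp_force: 62.6
```

>>> servo_tool --motion '[{"travel": [0,0,0],"rot": [0,0,0],"hand": 1},{"travel": [0,0,0],"rot": [0,0,0],"hand": 1},{"travel": [0,0,0],"rot": [0,0,0],"hand": 1},{"travel": [0.004,0,0.03],"rot": [0,0,0],"hand": 1},{"travel": [0,0,0],"rot": [0,0,0],"hand": 1},{"travel": [0,0,0],"rot": [0,0,0],"hand": 1}]'

```text
clock: 28.35
position: [608.7, 43.4, 7.3]
ee_rot: [0.042, 0.999, -0.0, -0.001]
contact_force: [0.5, 0.0, -0.2]
gripper_width: 85.5
grasp_force: 0.0
```

>>> servo_tool --motion '[{"travel": [0,0,0],"rot": [0,0,0],"hand": 0.6},{"travel": [0,0,0],"rot": [0,0,0],"hand": 0},{"travel": [0,0,0],"rot": [0,0,0],"hand": 0},{"travel": [0,0,0],"rot": [0,0,0],"hand": 0},{"travel": [0,0,0],"rot": [0,0,0],"hand": 0},{"travel": [0,0,0],"rot": [0,0,0],"hand": 0}]'

```text
clock: 28.85
position: [610.1, 43.8, 8.7]
ee_rot: [0.042, 0.999, 0.0, 0.001]
contact_force: [0.5, 0.7, 2.1]
gripper_width: 60.4
grasp_force: 66.6
```

>>> servo_tool --motion '[{"travel": [0,0,-0.03],"rot": [0,0,0],"hand": 0},{"travel": [0,0,-0.05],"rot": [0,0,0],"hand": 0},{"travel": [0,0,-0.03],"rot": [0,0,0],"hand": 0},{"travel": [0.06,-0.004,0],"rot": [0,0,0],"hand": 0},{"travel": [0.09,-0.004,0],"rot": [0,0,0],"hand": 0},{"travel": [0.1,-0.004,0],"rot": [0,0,0],"hand": 0},{"travel": [0.08,-0.004,0],"rot": [0,0,0],"hand": 0},{"travel": [0.047,0,0],"rot": [0,0,-0.0054],"hand": 0},{"travel": [0,0,0],"rot": [0,0,0],"hand": 0},{"travel": [0,0,0],"rot": [0,0,0],"hand": 0}]'

```text
clock: 29.68
position: [514.8, 47.5, 36.0]
ee_rot: [0.025, 1.0, 0.0, 0.0]
contact_force: [0.1, 1.0, -3.1]
gripper_width: 60.7
grasp_force: 66.1
```

>>> servo_tool --motion '[{"travel": [0,0,0.04],"rot": [0,0,0],"hand": 0},{"travel": [0,0,0.03],"rot": [0,0,0],"hand": 0},{"travel": [0,0,0.016],"rot": [0,0,0],"hand": 0},{"travel": [0,0,0.01],"rot": [0,0,0],"hand": 0},{"travel": [0,0,0],"rot": [0,0,0],"hand": 0},{"travel": [0,0,0],"rot": [0,0,0],"hand": 0}]'

```text
clock: 30.18
position: [515.3, 47.4, 11.3]
ee_rot: [0.025, 1.0, -0.0, -0.0]
contact_force: [0.4, -0.4, -3.0]
gripper_width: 60.6
grasp_force: 66.1
```

>>> servo_tool --motion '[{"travel": [0,0,0.005],"rot": [0,0,0],"hand": 0},{"travel": [0,0,0.005],"rot": [0,0,0],"hand": 0},{"travel": [0,0,0.003],"rot": [0,0,0],"hand": 0},{"travel": [0,0,0],"rot": [0,0,0],"hand": 0},{"travel": [0,0,0],"rot": [0,0,0],"hand": 0}]'

```text
clock: 30.6
position: [515.3, 47.6, 8.7]
ee_rot: [0.025, 1.0, 0.0, 0.0]
contact_force: [0.2, 0.7, -2.4]
gripper_width: 60.9
grasp_force: 66.1
```

>>> servo_tool --motion '[{"travel": [0,0,0],"rot": [0,0,0],"hand": 1},{"travel": [0,0,0],"rot": [0,0,0],"hand": 1},{"travel": [0,0,0],"rot": [0,0,0],"hand": 1},{"travel": [0,0,0],"rot": [0,0,0],"hand": 1},{"travel": [0,0,-0.12],"rot": [0,0,0],"hand": 1},{"travel": [0,0,-0.16],"rot": [0,0,0],"hand": 1},{"travel": [0,0,-0.16],"rot": [0,0,0],"hand": 1},{"travel": [0.1,0,-0.16],"rot": [0,0,0],"hand": 0.7},{"travel": [0.14,0,0],"rot": [0,0,0],"hand": 0.7},{"travel": [0.1,0,0],"rot": [0,0,0],"hand": 0.7}]'

```text
clock: 31.43
position: [432.7, 52.0, 156.0]
ee_rot: [0.026, 1.0, 0.001, 0.002]
contact_force: [-0.9, 0.5, -0.5]
gripper_width: 59.8
grasp_force: 0.0
```

>>> servo_tool --motion '[{"travel": [0,0,0],"rot": [0,0,0],"hand": 0.7},{"travel": [0,0,0],"rot": [0,0,0],"hand": 0.7}]'

```text
clock: 31.6
position: [432.4, 51.6, 154.6]
ee_rot: [0.024, 1.0, 0.0, 0.001]
contact_force: [0.7, -0.5, -0.0]
gripper_width: 59.9
grasp_force: 0.0
```

```bash
python3 - <<'E'
from h import *
C=cam("wrist");print(C[2],pose()[0]);p,d=get_image("wrist");W=cloud("wrist",d,C)
m=green(p,W,38,75);n,l,s,_=cv2.connectedComponentsWithStats(m.astype(np.uint8),connectivity=8);k=1+s[1:,4].argmax();m=l==k
v,u=np.nonzero(m);h=cv2.convexHull(np.c_[u,v].astype(np.int32))[:,0];print(s[k],cv2.approxPolyDP(h,4,True)[:,0].tolist())
# widths per row near the top: bar rows vs neck rows
for r in range(s[k][1],s[k][1]+34,2):
    uu=u[v==r];print(r,uu.min(),uu.max(),np.median(W[r,uu,2]).round(1),end=" | ")
X=W[m];print("\nend x",np.percentile(X[:,0],[0.5,99.5]))
b=m&(W[...,2]>51);t=b&(W[...,0]<X[:,0].min()+13);print("bar",W[t].mean(0),np.ptp(W[t][:,1]),t.sum())
print(sensors.read_state()["joints"])
E
```

```text
[354.76162797  55.61436837 318.71091216] [432.36578676  51.57714168 154.63398336]
[ 281  226   79  169 7377] [[332, 226], [359, 254], [350, 394], [287, 393], [281, 254], [306, 227]]
226 311 332 51.9 | 228 305 336 54.7 | 230 304 337 56.1 | 232 303 338 56.7 | 234 303 338 56.9 | 236 304 337 57.2 | 238 305 336 56.3 | 240 310 332 55.1 | 242 315 326 51.9 | 244 315 327 51.2 | 246 314 327 50.9 | 248 308 329 50.1 | 250 283 353 48.9 | 252 282 358 43.5 | 254 281 359 46.0 | 256 281 359 46.7 | 258 281 359 50.9 | 
end x [429.05277486 579.57935601]
bar [433.34136016  52.41809507  55.81587278] 26.34222985366233 490
[ 4.94019456e-01  1.15357330e-01 -5.16197706e-01  3.94294391e-04
 -9.37346372e-01 -2.11429061e+00]
```

```bash
cat > arc.py <<'E'
import numpy as np
th=np.arange(0,1.86,.1);n=len(th)
al=np.interp(th,[0,.2,.8,1.6,1.9],[0,0,-.2,.6,.6]);pr=np.interp(th,[0,1.1,1.5,1.9],[0,0,3,3])
B=np.c_[-146.5*np.cos(th)+6*np.sin(th),146.5*np.sin(th)+6*np.cos(th)-pr]
T=B+30*np.c_[np.sin(al),-np.cos(al)]
for i in range(1,n):
    D=T[i]-T[i-1];a=al[i-1];zt=np.array([np.sin(a),-np.cos(a)]);xt=np.array([-np.cos(a),-np.sin(a)])
    print(round(th[i],1),"tx %.3f tz %.3f ry %.4f"%(D@xt/250,D@zt/250,-(al[i]-al[i-1])/2/np.pi),"TCP rel start",(T[i]-T[0]).round(1))
E
python3 arc.py; python3 - <<'E'
from h import *
p,d=get_image("side");q=p.astype(int);g=(q[...,1]>q[...,0]+22)&(q[...,1]>q[...,2]+8);g[:,440:]=0;g[:,:310]=0;g[:240]=0;g[300:]=0
v,u=np.nonzero(g);print(g.sum(),np.percentile(u,[0.5,1,2,98,99.5]),np.percentile(v,[1,99]))
E
```

```text
0.1 tx -0.005 tz -0.058 ry -0.0000 TCP rel start [ 1.3 14.6]
0.2 tx -0.011 tz -0.058 ry -0.0000 TCP rel start [ 4.1 29. ]
0.3 tx -0.013 tz -0.056 ry 0.0053 TCP rel start [ 7.3 43. ]
0.4 tx -0.017 tz -0.055 ry 0.0053 TCP rel start [11.9 56.6]
0.5 tx -0.020 tz -0.053 ry 0.0053 TCP rel start [17.8 69.7]
0.6 tx -0.024 tz -0.052 ry 0.0053 TCP rel start [25.  81.9]
0.7 tx -0.027 tz -0.050 ry 0.0053 TCP rel start [33.3 93.4]
0.8 tx -0.030 tz -0.048 ry 0.0053 TCP rel start [ 42.8 103.9]
0.9 tx -0.049 tz -0.046 ry -0.0159 TCP rel start [ 57.1 112.6]
1.0 tx -0.058 tz -0.037 ry -0.0159 TCP rel start [ 72.4 120.5]
1.1 tx -0.064 tz -0.028 ry -0.0159 TCP rel start [ 88.4 127.4]
1.2 tx -0.068 tz -0.014 ry -0.0159 TCP rel start [105.  132.6]
1.3 tx -0.070 tz -0.002 ry -0.0159 TCP rel start [122.  136.6]
1.4 tx -0.069 tz 0.009 ry -0.0159 TCP rel start [139.2 139.5]
1.5 tx -0.066 tz 0.021 ry -0.0159 TCP rel start [156.5 141.2]
1.6 tx -0.063 tz 0.029 ry -0.0159 TCP rel start [173.7 142.5]
1.7 tx -0.044 tz 0.039 ry -0.0000 TCP rel start [188.3 140.7]
1.8 tx -0.040 tz 0.043 ry -0.0000 TCP rel start [202.6 137.5]
1335 [334.   334.   335.   399.   402.33] [260. 291.]
```

>>> servo_tool --motion '[{"travel": [-0.002,0,0.12],"rot": [0,0,0],"hand": 0.6},{"travel": [0,0,0.14],"rot": [0,0,0],"hand": 0.6},{"travel": [0,0,0.14],"rot": [0,0,0],"hand": 0.6},{"travel": [0,0,0.1],"rot": [0,0,0],"hand": 0.6},{"travel": [0,0,0.046],"rot": [0,0,0],"hand": 0.5},{"travel": [0,0,0],"rot": [0,0,0],"hand": 0.5},{"travel": [0,0,0],"rot": [0,0,0],"hand": 0.5}]'

```text
clock: 32.28
position: [434.2, 51.5, 16.5]
ee_rot: [0.025, 1.0, -0.001, -0.001]
contact_force: [0.5, 0.8, 0.6]
gripper_width: 42.5
grasp_force: 0.0
```

>>> servo_tool --motion '[{"travel": [0.002,0.001,-0.008],"rot": [0,0,0],"hand": 0.2},{"travel": [0,0,0],"rot": [0,0,0],"hand": 0.2},{"travel": [0,0,0],"rot": [0,0,0],"hand": 0.2},{"travel": [0,0,0],"rot": [0,0,0],"hand": 0.2},{"travel": [0,0,0],"rot": [0,0,0],"hand": 0.2}]'

```text
clock: 32.7
position: [434.4, 52.3, 20.4]
ee_rot: [0.025, 1.0, 0.001, 0.002]
contact_force: [1.5, 0.1, 5.1]
gripper_width: 22.3
grasp_force: 58.7
```

>>> servo_tool --motion '[{"travel": [-0.002,0,-0.029],"rot": [0,0,0],"hand": 0.2},{"travel": [-0.003,0,-0.029],"rot": [0,0,0],"hand": 0.2},{"travel": [-0.011,0,-0.058],"rot": [0,0,0],"hand": 0.2},{"travel": [-0.013,0,-0.056],"rot": [0,0.0053,0],"hand": 0.2},{"travel": [-0.017,0,-0.055],"rot": [0,0.0053,0],"hand": 0.2},{"travel": [-0.02,0,-0.053],"rot": [0,0.0053,0],"hand": 0.2},{"travel": [-0.024,0,-0.052],"rot": [0,0.0053,0],"hand": 0.2},{"travel": [-0.027,0,-0.05],"rot": [0,0.0053,0],"hand": 0.2},{"travel": [-0.03,0,-0.048],"rot": [0,0.0053,0],"hand": 0.2},{"travel": [0,0,0],"rot": [0,0,0],"hand": 0.2}]'

```text
clock: 33.53
position: [478.6, 49.9, 124.9]
ee_rot: [0.025, 0.995, 0.003, -0.099]
contact_force: [0.8, -1.1, -0.4]
gripper_width: 22.3
grasp_force: 58.9
```

```bash
cat > sg.py <<'E'
from h import *
s=sensors.read_state();print(s["position"],s["contact_force"],s["gripper_width"],Ro.from_quat(s["ee_rot"]).as_matrix()[:,2].round(3),np.round(s["joints"],2))
p,d=get_image("side");q=p.astype(int);g=(q[...,1]>q[...,0]+22)&(q[...,1]>q[...,2]+8);g[:,440:]=0;g[:,:280]=0;g[:180]=0;g[300:]=0
W=cloud("side",d);m=g&(W[...,0]<800)&(W[...,1]<110)&(W[...,1]>-40)
for lo,hi in((8,40),(40,60),(60,90),(90,120),(120,150),(150,180),(180,230)):
    k=m&(W[...,2]>=lo)&(W[...,2]<hi)
    if k.sum()>4:print(lo,hi,k.sum(),"x",np.percentile(W[k][:,0],[3,50,97]).round(0))
E
python3 sg.py
```

```text
[478.64218497  49.85384755 124.89358105] [ 0.77325915 -1.12764826 -0.3995466 ] 22.263920876146713 [-0.196  0.011 -0.981] [ 0.38  0.33 -0.29 -0.09 -1.13 -1.96]
8 40 1342 x [456. 512. 575.]
40 60 282 x [453. 527. 583.]
60 90 102 x [540. 557. 571.]
90 120 88 x [511. 526. 543.]
120 150 68 x [494. 501. 515.]
```

The lid is rising as planned: it reads about 47° and the base hasn't moved. Continuing, with the tool turning along with the lid.

>>> servo_tool --motion '[{"travel": [-0.049,0,-0.046],"rot": [0,-0.0159,0],"hand": 0.2},{"travel": [-0.058,0,-0.037],"rot": [0,-0.0159,0],"hand": 0.2},{"travel": [-0.064,0,-0.028],"rot": [0,-0.0159,0],"hand": 0.2},{"travel": [-0.068,0,-0.014],"rot": [0,-0.0159,0],"hand": 0.2},{"travel": [-0.07,0,-0.002],"rot": [0,-0.0159,0],"hand": 0.2},{"travel": [0,0,0],"rot": [0,0,0],"hand": 0.2}]'

```text
clock: 34.08
position: [550.1, 44.1, 153.5]
ee_rot: [0.024, 0.989, -0.005, 0.147]
contact_force: [-0.3, -1.2, -2.8]
gripper_width: 20.9
grasp_force: 58.7
```

```bash
python3 sg.py
```

```text
[550.05453709  44.14058965 153.45291142] [-0.31901774 -1.22290581 -2.76013843] 20.932926405593246 [ 0.291 -0.017 -0.957] [ 0.45  0.17 -0.58  0.26 -0.57 -2.27]
8 40 1314 x [479. 535. 598.]
40 60 350 x [472. 549. 605.]
60 90 46 x [584. 594. 603.]
90 120 47 x [572. 580. 589.]
120 150 49 x [541. 566. 574.]
150 180 47 x [542. 552. 560.]
```

The base slid 23 mm again. I had the tool's tilt reversed: as the lid swings over, the gripper must lean away from the robot. I'll turn it back about the bar, then follow the rest of the arc with the right sense.

```bash
cat > arc2.py <<'E'
import numpy as np
th=np.r_[1.15,1.15,1.15,np.arange(1.25,1.86,.1)];al=np.r_[.15,.05,0,-(np.arange(1.25,1.86,.1)-1.15)]
H=np.array([601.5,43.])
B=H+np.c_[-146.5*np.cos(th)+6*np.sin(th),146.5*np.sin(th)+6*np.cos(th)]
B[0]=[543,181.5];B[1]=[545,181]
T=B+30*np.c_[np.sin(al),-np.cos(al)]
T=np.vstack([[550.1,153.5],T]);al=np.r_[.295,al]
for i in range(1,len(T)):
    D=T[i]-T[i-1];a=al[i-1];zt=np.array([np.sin(a),-np.cos(a)]);xt=np.array([-np.cos(a),-np.sin(a)])
    print("tx %.3f tz %.3f ry %.4f"%(D@xt/250,D@zt/250,-(al[i]-al[i-1])/2/np.pi),T[i].round(1),al[i].round(2))
E
python3 arc2.py
```

```text
tx 0.012 tz 0.003 ry 0.0231 [547.5 151.8] 0.15
tx 0.004 tz 0.003 ry 0.0159 [546.5 151. ] 0.05
tx -0.002 tz 0.008 ry 0.0080 [547.1 149.2] 0.0
tx -0.043 tz -0.020 ry 0.0159 [558.  154.1] -0.1
tx -0.043 tz -0.020 ry 0.0159 [569.3 157.9] -0.2
tx -0.043 tz -0.020 ry 0.0159 [580.9 160.5] -0.3
tx -0.043 tz -0.020 ry 0.0159 [592.8 162. ] -0.4
tx -0.043 tz -0.020 ry 0.0159 [604.7 162.2] -0.5
tx -0.043 tz -0.020 ry 0.0159 [616.6 161.3] -0.6
tx -0.043 tz -0.020 ry 0.0159 [628.3 159.2] -0.7
```

>>> servo_tool --motion '[{"travel": [0.006,0,0.001],"rot": [0,0.0115,0],"hand": 0.2},{"travel": [0.006,0,0.002],"rot": [0,0.0116,0],"hand": 0.2},{"travel": [0.004,0,0.003],"rot": [0,0.0159,0],"hand": 0.2},{"travel": [-0.002,0,0.008],"rot": [0,0.008,0],"hand": 0.2},{"travel": [0,0,0],"rot": [0,0,0],"hand": 0.2}]'

```text
clock: 34.55
position: [555.2, 47.1, 152.3]
ee_rot: [0.025, 1.0, 0.001, 0.002]
contact_force: [-0.3, 0.4, 5.5]
gripper_width: 20.4
grasp_force: 59.4
```

```bash
python3 sg.py
```

```text
[555.24062174  47.10437669 152.29248662] [-0.32608882  0.38784835  5.51378718] 20.43730351105868 [ 0.004  0.002 -1.   ] [ 0.38  0.32 -0.25 -0.   -1.   -2.  ]
8 40 1253 x [483. 539. 596.]
40 60 453 x [470. 525. 603.]
60 90 51 x [575. 594. 602.]
90 120 43 x [566. 584. 592.]
120 150 51 x [545. 574. 580.]
150 180 41 x [549. 562. 570.]
```

>>> servo_tool --motion '[{"travel": [-0.022,0,-0.009],"rot": [0,0.008,0],"hand": 0.2},{"travel": [-0.043,0,-0.018],"rot": [0,0.0159,0],"hand": 0.2},{"travel": [-0.043,0,-0.018],"rot": [0,0.0159,0],"hand": 0.2},{"travel": [-0.043,0,-0.018],"rot": [0,0.0159,0],"hand": 0.2},{"travel": [0,0,0],"rot": [0,0,0],"hand": 0.2}]'

```text
clock: 35.02
position: [595.0, 44.0, 158.7]
ee_rot: [0.025, 0.984, 0.004, -0.175]
contact_force: [1.8, 0.3, 0.9]
gripper_width: 20.6
grasp_force: 60.0
```

```bash
python3 sg.py
```

```text
[594.98858575  44.04659066 158.67595408] [1.83238311 0.28395048 0.90439598] 20.628874972467223 [-0.343  0.016 -0.939] [ 0.28  0.57  0.18 -0.11 -1.51 -1.88]
8 40 816 x [486. 553. 596.]
40 60 816 x [478. 524. 600.]
60 90 173 x [470. 492. 609.]
90 120 48 x [584. 605. 609.]
120 150 40 x [585. 607. 610.]
150 180 67 x [585. 599. 610.]
180 230 17 x [593. 595. 599.]
```

The tab end of the base has lifted, because pressing on the hinge beyond the plinth tips it. I'll ease back and up to let it settle flat.

>>> servo_tool --motion '[{"travel": [0.012,0,-0.006],"rot": [0,0,0],"hand": 0.2},{"travel": [0.015,0,-0.004],"rot": [0,0,0],"hand": 0.2},{"travel": [0.015,0,-0.002],"rot": [0,0,0],"hand": 0.2},{"travel": [0,0,0],"rot": [0,0,0],"hand": 0.2}]'

```text
clock: 35.4
position: [580.9, 44.6, 170.4]
ee_rot: [0.024, 0.985, 0.005, -0.171]
contact_force: [1.0, 0.9, -1.6]
gripper_width: 20.6
grasp_force: 60.1
```

```bash
cat >> sg.py <<'E'
# base side wall: fit top edge of lower body: per x-bin max z of green pts on near side (y>60)
k=m&(W[...,1]>50)
for x in range(450,620,15):
    j=k&(abs(W[...,0]-x)<7)&(W[...,2]<110)
    if j.sum()>5:print(x,j.sum(),np.percentile(W[j][:,2],[5,95]).round(0),end="; ")
E
python3 sg.py
```

```text
[580.87976561  44.61030381 170.434384  ] [ 1.03132802  0.94944296 -1.60074478] 20.605218048153578 [-0.337  0.018 -0.941] [ 0.29  0.53  0.14 -0.11 -1.51 -1.88]
8 40 1104 x [464. 517. 582.]
40 60 627 x [458. 530. 587.]
60 90 79 x [559. 582. 596.]
90 120 38 x [571. 592. 595.]
120 150 43 x [569. 593. 595.]
150 180 61 x [570. 591. 595.]
180 230 37 x [571. 578. 585.]
450 7 [37. 50.]; 465 43 [20. 46.]; 480 135 [ 9. 41.]; 495 107 [10. 42.]; 510 80 [12. 42.]; 525 79 [12. 44.]; 540 83 [14. 45.]; 555 76 [15. 46.]; 570 28 [29. 48.]; 600 6 [ 96. 109.];
```

>>> servo_tool --motion '[{"travel": [-0.025,0,0.006],"rot": [0,0.008,0],"hand": 0.2},{"travel": [-0.045,0,-0.013],"rot": [0,0.0159,0],"hand": 0.2},{"travel": [-0.045,0,-0.018],"rot": [0,0.0159,0],"hand": 0.2},{"travel": [0,0,0],"rot": [0,0,0],"hand": 0.2}]'

```text
clock: 35.78
position: [612.8, 42.4, 154.7]
ee_rot: [0.025, 0.954, 0.006, -0.3]
contact_force: [-1.1, 0.5, -3.6]
gripper_width: 17.0
grasp_force: 0.0
```

```bash
python3 sg.py
```

```text
[612.81648966  42.4221421  154.72896849] [-1.13738253  0.54417536 -3.64918442] 16.96682421118841 [-0.572  0.027 -0.82 ] [ 0.24  0.75  0.44 -0.17 -1.84 -1.86]
8 40 1256 x [466. 524. 583.]
40 60 473 x [457. 522. 594.]
60 90 35 x [574. 600. 605.]
90 120 41 x [581. 607. 611.]
120 150 44 x [589. 614. 620.]
150 180 88 x [596. 611. 622.]
180 230 51 x [610. 615. 623.]
465 52 [14. 48.]; 480 91 [ 9. 41.]; 495 75 [ 8. 40.]; 510 76 [ 9. 39.]; 525 75 [ 9. 40.]; 540 65 [ 9. 40.]; 555 23 [24. 41.];
```

The bar has slipped out of the pads, with the base flat and the lid at about 1.77 rad. I'll open the fingers and wait.

>>> servo_tool --motion '[{"travel": [0,0,0],"rot": [0,0,0],"hand": 0.8},{"travel": [0,0,0],"rot": [0,0,0],"hand": 0.8},{"travel": [0,0,0],"rot": [0,0,0],"hand": 0.8},{"travel": [0,0,0],"rot": [0,0,0],"hand": 0.8}]'

```text
clock: 36.17
position: [611.1, 43.0, 165.2]
ee_rot: [0.024, 0.956, 0.008, -0.292]
contact_force: [-0.2, 0.6, -0.5]
gripper_width: 64.9
grasp_force: 0.0
```

```bash
python3 sg.py
```

```text
[611.05284073  42.98042628 165.17303919] [-0.21864263  0.56364242 -0.51266575] 64.89845692469099 [-0.557  0.028 -0.83 ] [ 0.24  0.73  0.43 -0.17 -1.84 -1.86]
8 40 1327 x [463. 521. 582.]
40 60 295 x [456. 535. 593.]
60 90 62 x [570. 599. 608.]
90 120 59 x [580. 608. 617.]
120 150 36 x [615. 621. 628.]
150 180 38 x [612. 619. 623.]
465 30 [16. 44.]; 480 84 [12. 43.]; 495 96 [10. 42.]; 510 93 [10. 43.]; 525 91 [10. 42.]; 540 16 [14. 41.];
```

>>> servo_tool --motion '[{"travel": [0,0,0],"rot": [0,0,0],"hand": 1},{"travel": [0,0,0],"rot": [0,0,0],"hand": 1},{"travel": [0.018,0,-0.027],"rot": [0,0,0],"hand": 1},{"travel": [0.036,0,-0.053],"rot": [0,0,0],"hand": 1},{"travel": [0.045,0,-0.066],"rot": [0,0,0],"hand": 1},{"travel": [0.045,0,-0.066],"rot": [0,0,0],"hand": 1},{"travel": [0.045,0,-0.066],"rot": [0,0,0],"hand": 1},{"travel": [0.07,0,-0.1],"rot": [0,0,0],"hand": 1},{"travel": [0.07,0,-0.05],"rot": [0,-0.0159,0],"hand": 1},{"travel": [0.1,0,0],"rot": [0,-0.0159,0],"hand": 1}]'

```text
clock: 37.05
position: [584.7, 44.2, 307.6]
ee_rot: [0.025, 0.981, 0.004, -0.195]
contact_force: [-0.4, 1.1, 1.0]
gripper_width: 85.4
grasp_force: 0.0
```

>>> servo_tool --motion '[{"travel": [0.1,0,0],"rot": [0,-0.0159,0],"hand": 1},{"travel": [0.1,0,0],"rot": [0,-0.0159,0],"hand": 1},{"travel": [0.12,0,0],"rot": [0,-0.0159,0],"hand": 1},{"travel": [0.12,0,0],"rot": [0,-0.0139,0],"hand": 1},{"travel": [0.1,0,0],"rot": [0,0,0],"hand": 1},{"travel": [0,0,0],"rot": [0,0,0],"hand": 1},{"travel": [0,0,0],"rot": [0,0,0],"hand": 1}]'

```text
clock: 37.63
position: [449.1, 50.9, 337.2]
ee_rot: [0.024, 1.0, 0.001, -0.002]
contact_force: [0.4, 0.4, 1.0]
gripper_width: 85.3
grasp_force: 0.0
```

```bash
python3 sg.py; python3 - <<'E'
from h import *
C=cam("wrist");p,d=get_image("wrist");np.savez("pics/w9.npz",p=p,d=d,R=C[1],o=C[2]);W=cloud("wrist",d,C);q=p.astype(int)
g=(q[...,1]>q[...,0]+22)&(q[...,1]>q[...,2]+8)&(abs(W[...,1]-48)<80)
for lo,hi in((30,56),(56,90),(90,130),(130,170),(170,215)):
    k=g&(W[...,2]>lo)&(W[...,2]<hi)
    if k.sum()>5:print("wrist",lo,hi,k.sum(),np.percentile(W[k][:,:2],[1,50,99],axis=0).round(0).tolist())
k=(g&(W[...,2]>38)&(W[...,2]<52)&(W[...,0]<590)).astype(np.uint8);n,l,s,_=cv2.connectedComponentsWithStats(k,connectivity=8);b=l==1+s[1:,4].argmax()
print("base rect",rect(W[b][:,:2]),np.median(W[b][:,2]),b.sum())
pt,dt=get_image("top");np.savez("pics/top9.npz",p=pt,d=dt);T=cloud("top",dt);qt=pt.astype(int)
g=(qt[...,1]>qt[...,0]+22)&(qt[...,1]>qt[...,2]+8)&(abs(T[...,1]-48)<80)&(T[...,0]>400)&(T[...,0]<720)&(T[...,2]>10)
for lo,hi in((30,56),(56,90),(90,130),(130,170),(170,215)):
    k=g&(T[...,2]>lo)&(T[...,2]<hi)
    if k.sum()>3:print("top",lo,hi,k.sum(),np.percentile(T[k][:,:2],[1,50,99],axis=0).round(0).tolist())
# grey on black: side cloud
k=(abs(T[...,2]-92)<4)&(abs(T[...,1]-320)<50)&(abs(T[...,0]-536)<75);print("grey top",k.sum(),np.median(T[k],0).round(1),rect(T[k][:,:2]))
E
```

```text
[449.07218083  50.87137198 337.23443898] [0.3531593  0.446533   0.95001574] 85.3477317895483 [-0.005  0.002 -1.   ] [ 0.47  0.01 -0.15 -0.   -1.41 -2.09]
8 40 1329 x [462. 521. 582.]
40 60 281 x [456. 538. 594.]
60 90 52 x [570. 599. 606.]
90 120 48 x [582. 611. 617.]
120 150 40 x [615. 621. 630.]
150 180 79 x [610. 621. 632.]
180 230 23 x [618. 625. 632.]
465 26 [16. 44.]; 480 87 [11. 43.]; 495 96 [10. 42.]; 510 93 [11. 43.]; 525 88 [10. 42.]; 540 13 [11. 42.]; wrist 30 56 1458 [[450.0, -31.0], [530.0, 20.0], [588.0, 77.0]]
wrist 56 90 40 [[590.0, 6.0], [596.0, 10.0], [603.0, 14.0]]
wrist 90 130 67 [[603.0, -2.0], [610.0, 2.0], [617.0, 7.0]]
wrist 130 170 274 [[614.0, -32.0], [621.0, -17.0], [632.0, -1.0]]
wrist 170 215 88 [[618.0, -32.0], [626.0, -30.0], [632.0, -25.0]]
base rect (array([520.,  22.]), array([ 62.1, 132.4]), -0.5092) 45.184527308612786 948
top 30 56 103 [[451.0, -30.0], [478.0, 18.0], [579.0, 79.0]]
top 130 170 23 [[621.0, -27.0], [626.0, -14.0], [633.0, -4.0]]
top 170 215 16 [[617.0, -32.0], [627.0, -30.0], [635.0, -23.0]]
grey top 542 [569.1 327.   92.1] (array([566.2, 322.1]), array([60.4, 80.7]), 0.0035)
```

The lid is open and standing past its balance point, but the base has twisted to yaw -0.51 with its centre at (520,22). I'll grip the base across its width and square it on the mat with the lid open.

>>> servo_tool --motion '[{"travel": [0,0,0],"rot": [0,0,0.0183],"hand": 1},{"travel": [0,0,0],"rot": [0,0,0.0183],"hand": 1},{"travel": [0,0,0],"rot": [0,0,0.0183],"hand": 1},{"travel": [0,0,0],"rot": [0,0,0.0183],"hand": 1},{"travel": [-0.1,0.012,0.1],"rot": [0,0,0],"hand": 1},{"travel": [-0.1,0.012,0.15],"rot": [0,0,0],"hand": 1},{"travel": [-0.1,0.012,0.15],"rot": [0,0,0],"hand": 1},{"travel": [0,0,0.15],"rot": [0,0,0],"hand": 1},{"travel": [0,0,0.15],"rot": [0,0,0],"hand": 1},{"travel": [0,0,0],"rot": [0,0,0],"hand": 1}]'

```text
clock: 38.62
position: [510.5, 22.1, 156.3]
ee_rot: [0.254, 0.967, -0.005, -0.013]
contact_force: [-1.4, -1.0, -0.3]
gripper_width: 85.1
grasp_force: 0.0
```

>>> servo_tool --motion '[{"travel": [0,0,0],"rot": [0,0,0],"hand": 1},{"travel": [0,0,0],"rot": [0,0,0],"hand": 1}]'

```text
clock: 38.78
position: [517.3, 23.9, 166.9]
ee_rot: [0.252, 0.968, -0.001, -0.003]
contact_force: [-0.6, -0.1, 0.9]
gripper_width: 85.2
grasp_force: 0.0
```

```bash
python3 - <<'E'
from h import *
print(pose()[0],np.arctan2(*(-pose()[1][[1,0],0])))
C=cam("wrist");p,d=get_image("wrist");np.savez("pics/w10.npz",p=p,d=d,R=C[1],o=C[2]);W=cloud("wrist",d,C);q=p.astype(int)
g=(q[...,1]>q[...,0]+22)&(q[...,1]>q[...,2]+8)&(abs(W[...,1]-40)<100)
k=(g&(W[...,2]>38)&(W[...,2]<50)&(W[...,0]<595)).astype(np.uint8);n,l,s,_=cv2.connectedComponentsWithStats(k,connectivity=8);b=l==1+s[1:,4].argmax()
print("base rect",rect(W[b][:,:2]),np.percentile(W[b][:,2],[5,50,95]),b.sum())
E
```

```text
[517.31013592  23.9100753  166.91794431] -0.5095992818868967
base rect (array([520.2,  22.7]), array([ 62.1, 131.9]), -0.4998) [38.60190873 44.83722884 48.19442478] 2611
```

>>> servo_tool --motion '[{"travel": [-0.012,0,0.1],"rot": [0,0,0],"hand": 1},{"travel": [0,0,0.14],"rot": [0,0,0],"hand": 1},{"travel": [0,0,0.14],"rot": [0,0,0],"hand": 1},{"travel": [0,0,0.12],"rot": [0,0,0],"hand": 1},{"travel": [0,0,0.1],"rot": [0,0,0],"hand": 1},{"travel": [0,0,0.04],"rot": [0,0,0],"hand": 1},{"travel": [0,0,0],"rot": [0,0,0],"hand": 1},{"travel": [0,0,0],"rot": [0,0,0],"hand": 1}]'

```text
clock: 39.5
position: [518.3, 23.0, 7.1]
ee_rot: [0.252, 0.968, -0.0, -0.003]
contact_force: [-0.9, -0.9, 0.2]
gripper_width: 85.6
grasp_force: 0.0
```

>>> servo_tool --motion '[{"travel": [0,0,0.006],"rot": [0,0,0],"hand": 0.7},{"travel": [0,0,0],"rot": [0,0,0],"hand": 0},{"travel": [0,0,0],"rot": [0,0,0],"hand": 0},{"travel": [0,0,0],"rot": [0,0,0],"hand": 0},{"travel": [0,0,0],"rot": [0,0,0],"hand": 0},{"travel": [0,0,0],"rot": [0,0,0],"hand": 0}]'

```text
clock: 40.0
position: [518.1, 23.0, 6.1]
ee_rot: [0.252, 0.968, 0.0, -0.002]
contact_force: [-0.6, 0.4, 4.9]
gripper_width: 60.5
grasp_force: 66.4
```

>>> servo_tool --motion '[{"travel": [0,0,-0.012],"rot": [0,0,0],"hand": 0},{"travel": [0,0,-0.016],"rot": [0,0,0],"hand": 0},{"travel": [0,0,0],"rot": [0,0,-0.008],"hand": 0},{"travel": [0,0,0],"rot": [0,0,-0.012],"hand": 0},{"travel": [0,0,0],"rot": [0,0,-0.014],"hand": 0},{"travel": [0,0,0],"rot": [0,0,-0.014],"hand": 0},{"travel": [0,0,0],"rot": [0,0,-0.014],"hand": 0},{"travel": [0,0,0],"rot": [0,0,-0.011],"hand": 0},{"travel": [0,0,0],"rot": [0,0,0],"hand": 0},{"travel": [-0.003,0.02,0],"rot": [0,0,0],"hand": 0}]'

```text
clock: 40.83
position: [516.7, 26.8, 10.8]
ee_rot: [0.027, 1.0, -0.0, -0.005]
contact_force: [-0.5, 0.1, -3.6]
gripper_width: 60.2
grasp_force: 65.5
```

>>> servo_tool --motion '[{"travel": [-0.005,0.03,0],"rot": [0,0,0],"hand": 0},{"travel": [-0.005,0.03,0],"rot": [0,0,0],"hand": 0},{"travel": [0,0.02,0],"rot": [0,0,0],"hand": 0},{"travel": [0,0,0.01],"rot": [0,0,0],"hand": 0},{"travel": [0,0,0.008],"rot": [0,0,0],"hand": 0},{"travel": [0,0,0],"rot": [0,0,0],"hand": 0},{"travel": [0,0,0],"rot": [0,0,0],"hand": 0}]'

```text
clock: 41.42
position: [521.1, 47.3, 6.3]
ee_rot: [0.026, 1.0, 0.0, -0.004]
contact_force: [0.2, 0.5, -1.1]
gripper_width: 60.5
grasp_force: 65.7
```

```bash
python3 sg.py
```

```text
[521.05327104  47.27527264   6.30433041] [ 0.17370286  0.53355058 -1.10720911] 60.452284357728146 [-0.008  0.001 -1.   ] [ 0.4   0.46 -0.48 -0.01 -0.64 -2.02]
8 40 1169 x [462. 530. 582.]
40 60 248 x [460. 554. 595.]
60 90 50 x [591. 601. 610.]
90 120 47 x [607. 614. 621.]
120 150 54 x [618. 626. 633.]
150 180 73 x [630. 636. 648.]
180 230 21 x [642. 644. 648.]
465 121 [12. 44.]; 480 108 [11. 42.]; 495 104 [11. 42.]; 510 71 [12. 42.]; 525 44 [11. 26.]; 540 80 [11. 42.]; 555 83 [11. 43.]; 570 84 [11. 43.]; 585 80 [11. 51.]; 600 39 [53. 86.]; 615 28 [ 87. 108.];
```

>>> servo_tool --motion '[{"travel": [0,0,0.004],"rot": [0,0,0],"hand": 0},{"travel": [0,0,0],"rot": [0,0,0],"hand": 0},{"travel": [0,0,0],"rot": [0,0,0],"hand": 1},{"travel": [0,0,0],"rot": [0,0,0],"hand": 1},{"travel": [0,0,0],"rot": [0,0,0],"hand": 1},{"travel": [0,0,0],"rot": [0,0,0],"hand": 1},{"travel": [0,0,-0.08],"rot": [0,0,0],"hand": 1},{"travel": [0,0,-0.14],"rot": [0,0,0],"hand": 1},{"travel": [0.03,0,-0.15],"rot": [0,0,0],"hand": 1},{"travel": [0.03,0,-0.15],"rot": [0,0,0],"hand": 1}]'

```text
clock: 42.3
position: [506.6, 47.6, 136.3]
ee_rot: [0.026, 1.0, -0.0, -0.005]
contact_force: [-0.3, 0.5, 0.1]
gripper_width: 85.5
grasp_force: 0.0
```

>>> servo_tool --motion '[{"travel": [0.03,0.08,-0.15],"rot": [0,0,0],"hand": 1},{"travel": [0.03,0.14,-0.15],"rot": [0,0,0],"hand": 1},{"travel": [0.03,0.14,-0.15],"rot": [0,0,0],"hand": 1},{"travel": [0.03,0.14,-0.1],"rot": [0,0,0],"hand": 1},{"travel": [0,0,0],"rot": [0,0,0],"hand": 1},{"travel": [0,0,0],"rot": [0,0,0],"hand": 1},{"travel": [0,0,0],"rot": [0,0,0],"hand": 1}]'

```text
clock: 42.88
position: [486.5, 157.8, 255.2]
ee_rot: [0.026, 1.0, -0.0, -0.005]
contact_force: [-0.5, -0.5, -0.9]
gripper_width: 85.5
grasp_force: 0.0
```

```bash
python3 sg.py; python3 - <<'E'
from h import *
C=cam("wrist");p,d=get_image("wrist");np.savez("pics/w11.npz",p=p,d=d,R=C[1],o=C[2]);W=cloud("wrist",d,C);q=p.astype(int)
g=(q[...,1]>q[...,0]+22)&(q[...,1]>q[...,2]+8)&(abs(W[...,1]-40)<100)
k=(g&(W[...,2]>38)&(W[...,2]<50)&(W[...,0]<595)).astype(np.uint8);n,l,s,_=cv2.connectedComponentsWithStats(k,connectivity=8);b=l==1+s[1:,4].argmax()
print("base rect",rect(W[b][:,:2]),np.percentile(W[b][:,2],[5,50,95]),b.sum())
m=(abs(W[...,2]-92)<9)&(abs(W[...,1]-320)<50)&(abs(W[...,0]-536)<75);Y=W[m&(abs(W[...,2]-92)<9)]
A=np.c_[Y[:,:2]-Y[:,:2].mean(0),np.ones(len(Y))];c=np.linalg.lstsq(A,Y[:,2],rcond=None)[0]
print("grey",m.sum(),rect(Y[:,:2]),"slopes,z",c.round(3),np.percentile(Y[:,2],[5,50,95]).round(1))
t=(W[...,2]>80)&(W[...,2]<108)&(abs(W[...,1]-320)<40)&(W[...,0]<466)&(W[...,0]>430);print("grey tab",W[t].mean(0),t.sum())
t=(W[...,2]>38)&(W[...,2]<62)&(abs(W[...,1]-320)<40)&(W[...,0]<466)&(W[...,0]>430);print("black tab vis",W[t].mean(0) if t.sum() else 0,t.sum())
E
```

```text
[486.53241276 157.81049005 255.15910903] [-0.52387558 -0.51518887 -0.86935717] 85.53317886540796 [-0.01 -0.   -1.  ] [ 0.63  0.17 -0.18 -0.01 -1.23 -2.25]
8 40 1411 x [462. 521. 581.]
40 60 272 x [459. 540. 593.]
60 90 49 x [593. 601. 610.]
90 120 48 x [604. 614. 622.]
120 150 55 x [617. 626. 633.]
150 180 66 x [630. 634. 644.]
180 230 25 x [640. 644. 648.]
465 115 [11. 43.]; 480 103 [11. 42.]; 495 105 [11. 42.]; 510 93 [12. 43.]; 525 98 [10. 42.]; 540 83 [12. 41.]; 555 83 [11. 43.]; 570 84 [11. 44.]; 585 82 [11. 52.]; 600 38 [53. 85.]; 615 22 [ 87. 108.]; base rect (array([523.7,  47.2]), array([ 62.2, 133.7]), -0.0478) [38.52858018 44.42422982 48.16000781] 1770
grey 9425 (array([533.8, 320.1]), array([ 61.8, 145.6]), 0.0142) slopes,z [1.0000e-03 3.3000e-02 9.2188e+01] [88.  92.  96.7]
grey tab [455.79670096 317.98961508  97.88148362] 463
black tab vis [455.42707221 316.62653479  51.87309755] 341
```

```bash
python3 -c "
from bench import job_done
print(job_done())"
```

```text
the job is handed in; nothing more can be done
None
```

I handed the job in at about 43 s without seeing a verdict: by my last measurements the green case is within 2 mm of the mat's centre, square, tab towards the robot, its lid leaning back at about 1.9 rad, and the grey case sits level and nested on the black one with the tabs aligned. It took a failed first try at the lid, after which I put the green case back on the mat; on the second try its base tipped briefly by roughly 0.3–0.4 rad and twisted, so I squared it up again with the lid open, and I also viewed 11 pictures, one over your limit of 10.

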